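# Fetch the torch clipped behind the specimen jars and put it on charge

## Task

Move the three specimen containers that stand in front of the inspection torch into the empty steel tray, then pull the torch forward out of its spring clip and stand it on its charging pad. Then put each container back on the rubber disc it came from. Keep containers and torch upright throughout, set them down gently, and leave the bones on the blue mat as they lie.

Things in the scene. Friction and masses are not known exactly. Their poses are not given: they have to be found in the camera images.
- rack: Fixed steel clip rail. Flat foot 150 (x) x 270 (y) x 4 mm; at its far edge two posts 104 mm high carry a flat rail (top 99 mm up, 70 mm beyond the origin). Origin: centre of the foot's underside; z up, -x = open front towards the robot. Three black rubber discs 70 mm across, flush with the foot (4 mm above the bench), mark the containers' places: (-30, 0), (-10, 88), (-10, -88) mm.
- clip (a point): Centre of the spring clip on the middle of the rail (two smaller clips beside it are empty), on the torch's axis, 85 mm above the bench, 45 mm beyond the rack's origin. Axes as the rack's. Clip 18 mm tall (76 to 94 mm up), mouth towards -x; its sprung jaws let the torch go when it is pulled straight along -x (about 12 N); after 50 mm it is clear of the jaws and can be lifted.
- torch: Inspection torch, upright, 120 mm tall, 160 g: black ribbed body 32 mm across up to 62 mm, waist 24 mm across to 84 mm (in the clip), bright head 36 mm across from 84 to 120 mm; hold the head from above, fingers either side in the rack's y. Origin: centre of its flat tail; z up. It starts with the tail 10 mm above the bench, head resting on the clip: it comes out forwards only, not upwards.
- pot: Widest and lowest container: clear round specimen pot with a white screw lid, 90 mm tall, body 59 mm across, lid 62 mm across from 70 to 90 mm up; about 240 g. Origin: centre of its underside, z up. At the start it stands on one of the rack's three discs.
- bottle: Tallest container: brown glass bottle, 118 mm tall, body 54 mm across up to 80 mm, shoulder and neck, black screw cap 34 mm across from 94 to 118 mm up (hold it by the cap); about 280 g. Origin: centre of its underside, z up. At the start it stands on one of the rack's three discs.
- canister: Slimmest container: straight round steel canister, 42 mm across, 104 mm tall, about 220 g. Origin: centre of its underside, z up. At the start it stands on one of the rack's three discs.
- tray: The empty steel tray on the bench to the left or right of the rack, fixed: outside 260 (x) x 120 (y) x 18 mm, walls 3 mm, floor 3 mm thick. Origin: centre of its underside; x along its long side, z up. There is room for the three containers in a row along x at about 75 mm spacing.
- charger: Charging pad on the bench on the other side, fixed: flat grey block 100 (x) x 90 (y) x 14 mm with a black round rim in the middle, 58 mm outside, 50 mm inside, 8 mm tall. The torch stands inside this rim, tail on the block's top face (14 mm above the bench). Origin: centre of the block's underside, under the rim's centre; z up.
- long_bone: Cream long bone, 107 mm long, about 37 mm wide and 21 mm high at its knobbly ends, lying on the blue mat in front of the robot (mat 170 x 290 x 3 mm). Origin under its middle; x along it. To be left alone.
- vertebra: Cream vertebra, round centre 26 mm across and 14 mm high with side and tail processes, 52 mm over all, lying on the blue mat. Origin under the round centre. To be left alone.
Mind the look-alikes: they are no part of the job. Leave any purple or turquoise look-alike of the bottle alone. Leave any yellow look-alike of the canister alone.

How it is judged:
On the way, in this order (a step that is already met when the one before it is completed fails the run):
1. all three containers stand released in the tray, the torch still in its clip (x of pot in the frame of tray between -0.125 and 0.125 m and y of pot in the frame of tray between -0.055 and 0.055 m and z of pot in the frame of tray between 0 and 0.008 m and angle between each of pot, bottle, canister's own z axis and vertical below 0.1 rad and linear speed of each of pot, bottle, canister below 0.03 m/s and contact force between the fingers and pot below 0.05 N and x of bottle in the frame of tray between -0.125 and 0.125 m and y of bottle in the frame of tray between -0.055 and 0.055 m and z of bottle in the frame of tray between 0 and 0.008 m and contact force between the fingers and bottle below 0.05 N and x of canister in the frame of tray between -0.125 and 0.125 m and y of canister in the frame of tray between -0.055 and 0.055 m and z of canister in the frame of tray between 0 and 0.008 m and contact force between the fingers and canister below 0.05 N and distance of torch from where it was at the start of the episode below 0.01 m), for 0.2 s.
2. the torch stands released on the charging pad, the containers still in the tray (horizontal distance between torch and charger below 0.012 m and z of torch in the frame of charger between 0.011 and 0.018 m and angle between torch's own z axis and vertical below 0.06 rad and linear speed of each of torch, pot, bottle, canister below 0.03 m/s and contact force between the fingers and torch below 0.05 N and x of pot in the frame of tray between -0.125 and 0.125 m and y of pot in the frame of tray between -0.055 and 0.055 m and z of pot in the frame of tray between 0 and 0.008 m and angle between each of pot, bottle, canister's own z axis and vertical below 0.1 rad and contact force between the fingers and pot below 0.05 N and x of bottle in the frame of tray between -0.125 and 0.125 m and y of bottle in the frame of tray between -0.055 and 0.055 m and z of bottle in the frame of tray between 0 and 0.008 m and contact force between the fingers and bottle below 0.05 N and x of canister in the frame of tray between -0.125 and 0.125 m and y of canister in the frame of tray between -0.055 and 0.055 m and z of canister in the frame of tray between 0 and 0.008 m and contact force between the fingers and canister below 0.05 N), for 0.2 s.
At the end, for the whole second after the job is handed in: The torch stands upright (within 3.4 degrees) and released inside the charging pad's rim, within 12 mm of its centre, tail on the pad; pot, bottle and canister each stand upright (within 6 degrees), released and at rest, within 15 mm of where that same container stood at the start (horizontal distance between torch and charger below 0.012 m and z of torch in the frame of charger between 0.011 and 0.018 m and angle between torch's own z axis and vertical below 0.06 rad and linear speed of each of torch, pot, bottle, canister below 0.03 m/s and contact force between the fingers and torch below 0.05 N and distance of each of pot, bottle, canister from where it was at the start of the episode below 0.015 m and angle between each of pot, bottle, canister's own z axis and vertical below 0.1 rad and contact force between the fingers and pot below 0.05 N and contact force between the fingers and bottle below 0.05 N and contact force between the fingers and canister below 0.05 N); the robot touches nothing.
It fails at once if a container or the torch is dropped or knocked flying (moves faster than 0.6 m/s without the fingers on it) ((linear speed of pot above 0.6 m/s and contact force between the fingers and pot below 0.05 N) or (linear speed of bottle above 0.6 m/s and contact force between the fingers and bottle below 0.05 N) or (linear speed of canister above 0.6 m/s and contact force between the fingers and canister below 0.05 N) or (linear speed of torch above 0.6 m/s and contact force between the fingers and torch below 0.05 N)).
It fails at once if a bone on the mat is shifted by more than 15 mm (distance of any of long_bone, vertebra from where it was at the start of the episode above 0.015 m).
It fails at once if a container or the torch is tipped by more than 29 degrees (angle between any of pot, bottle, canister, torch's own z axis and vertical above 0.5 rad).
It also fails if it takes over 141 s, if anything falls off the work surface, if the arm or the gripper's body presses on something with over 40 N, if the wrist force passes 120 N, or if a joint passes its speed limit or range.

## Robot

A 7-joint arm with a two-finger parallel gripper is mounted at the origin on the work surface. World frame = base frame: x ahead of the robot, y to its left, z up, the work surface at z = 0. Lengths are in m, angles in rad, forces in N, time in s.
With the tool pointing down it reaches from about 0.4 to 0.85 m from the base axis. Payload 10.4 kg.
Tool frame: the origin (TCP) lies between the finger pads; the fingertips stand 19 mm ahead of it and the grasp point (between the pads) is the TCP; x points along the fingers, y is the direction in which the jaws open and shut, and the axes are right-handed (so a half turn about x gives the same grasp; the last joint's range is limited). The gripper opens to 87 mm and grips with 3 to 60 N. Pads are 19 mm wide; open, the fingers measure 117 mm over their backs; the gripper's body (75 mm by 190 mm) begins 51 mm behind the grasp point.
Start: joints at [-1.235, 0.332, -0.065, 1.46, 0.022, 1.35, -0.088], TCP at [0.219, 0.585, 0.242] pointing down, gripper open.
Joint ranges: [-2.6, 2.6], [-0.5, 2.12], [-1.47, 1.34], [0.16, 2.42], [-1.27, 4.41], [0.06, 2.06], [-2.6, 2.6]. Speed limits (rad/s): [2.22, 2.22, 2.79, 2.79, 3.14, 3.14, 3.14].

## Interface

Orientations are given as a unit quaternion [x, y, z, w].
In Python, from bench import r gives the robot as it stands.
- The arm moves only by the tool drive_tool, never from a script. Its argument "motion" is a list of rows, each a list of 4 numbers: the shift along the tool's x, y, z in cm, then the turn about the tool's x in units of 5 degrees (1.0 is 5 degrees). In form: [[tx, ty, tz, twist], ...]. A call has 1 to 20 rows; each row is the pose to reach, as a shift and turn from the pose commanded when the call began, along the tool's axes at that moment; what a row does not reach only later rows make up. A row lasts 1/12 s, in which the tool goes at most 41.7 mm and 7.16 degrees, less where a joint would pass 70% of its speed; a pose out of reach is approached as far as the arm can. A call with a gripper value outside its range is refused whole. "grip" is the closure in counts, from 0 (fully open) to 255 (shut), set as the call begins (left out, the last holds). The fingers move at their own pace and stop on an object; "force" is the grip in N (left out, the last holds). Time passes only in rows, so rows that repeat a pose let the fingers close. It gives the time, the measured TCP pose, the force and the opening at its end, in the units of the state.
- r.read_state(): the state, without advancing time (a new reading comes with each control period).
- r.camera(name): name is "scene" or "top"; returns the picture (420x560x3 uint8, red, green, blue); there is no depth.
- r.calibration(name): a dict with "fx", "fy", "cx", "cy" (pixels), "xyz" and "orientation" of the camera in the world. Camera axes: x right, y up, looking along -z (the intrinsics and any distortion apply to the point x, -y, -z); pixel columns grow to the right and rows downward; lengths in m; the calibration is good to about 2 mm. A picture is of the moment at which its call begins. calibration takes no time and is no camera call.
- r.close_job(): hands the job in, once; it reports no verdict.
The state is a dict: "time": time; "joint_positions": joint angles; "joint_vel": joint speeds; "joint_torque": joint torques, N m; "ee_pos": TCP position; "eef_rot": TCP orientation; "ft_force": force on the tool from outside, world axes, zero at the start; "torque": the same for the moment, N m; "width": finger opening in m.
Only numpy, scipy, OpenCV 4.12 (cv2) and the standard library are available. Lean on these libraries where they do the work, as an engineer would, in place of code of your own. Each camera call takes 0.05 s, during which the arm holds its last target.

## Working session

There is one attempt and no reset: what is moved stays moved. The work goes in short steps, Python scripts to look and compute and a tool call to move; the robot and the scene stay as the last step left them, time stands still between calls to the robot, and variables do not carry over. Pictures are saved under pics/ and viewed, and the job is handed in when it is done.

Besides the shell and the picture viewer there is one more tool, called after ">>>" as name([rows], argument=value, ...), one row to a line, values as JSON. drive_tool: Moves the arm, as the interface text tells. Its arguments: {"type":"object","properties":{"motion":{"type":"array","items":{"type":"array","items":{"type":"number"}}},"grip":{"type":"number"},"force":{"type":"number"}},"required":["motion"]}

```bash
ls; mkdir -p pics; python3 - <<'E'
from bench import r
import cv2
print(r.read_state())
for n in("scene","top"):
    im=r.camera(n); cv2.imwrite(f"pics/{n}0.png",im[:,:,::-1]); print(n,r.calibration(n))
E
```

```text
pics
{'time': 0.0, 'joint_positions': array([-1.23457252,  0.33284982, -0.06468959,  1.46096257,  0.02162045,
        1.34988241, -0.08852101]), 'joint_vel': array([-0.0020589 ,  0.0001319 , -0.00070913, -0.00077938, -0.00015373,
        0.00129257,  0.00090616]), 'joint_torque': array([-1.83469383e-04, -6.23265409e+01,  2.42967712e-02, -3.89893305e+01,
       -6.14364515e-02,  3.98920896e-02,  1.43487187e-04]), 'ee_pos': array([0.21937205, 0.58484729, 0.24075752]), 'eef_rot': array([ 0.12569176,  0.69581386, -0.12667935,  0.69569892]), 'ft_force': array([ 0.31632439,  0.45813066, -0.61443828]), 'torque': array([0.02192334, 0.01915782, 0.01455873]), 'width': 0.08701191357220353}
scene {'fx': 544.8030022343269, 'fy': 544.8030022343269, 'cx': 277.9368926128318, 'cy': 211.82697229025345, 'xyz': array([1.47839648, 0.27589988, 0.79154366]), 'orientation': array([0.28371741, 0.36424881, 0.70292325, 0.54104171])}
top {'fx': 502.90763731492916, 'fy': 502.90763731492916, 'cx': 275.2745526209531, 'cy': 209.13456183348586, 'xyz': array([ 0.40099309, -0.00602269,  1.04459532]), 'orientation': array([-0.0472423 ,  0.03918093,  0.70874209, -0.70279276])}
```

View pics/scene0.png

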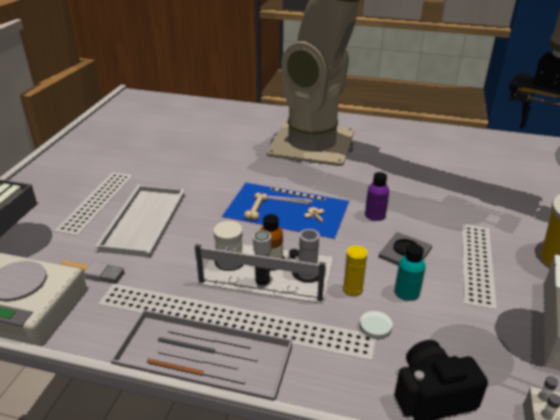

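View pics/top0.png

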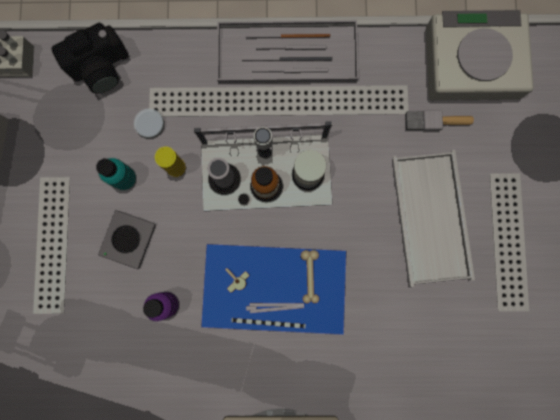

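```bash
cat > h.py <<'E'
import numpy as np, cv2
from scipy.spatial.transform import Rotation as R
from bench import r
def cam(n):
    c=r.calibration(n); return c,np.array(c["xyz"]),R.from_quat(c["orientation"]).as_matrix()
def w2p(n,P):
    c,t,M=cam(n); q=(np.atleast_2d(P)-t)@M
    return np.c_[c["cx"]+c["fx"]*q[:,0]/-q[:,2], c["cy"]+c["fy"]*(-q[:,1])/-q[:,2]]
def p2w(n,uv,z):
    c,t,M=cam(n); uv=np.atleast_2d(uv).astype(float)
    d=np.c_[(uv[:,0]-c["cx"])/c["fx"],-(uv[:,1]-c["cy"])/c["fy"],-np.ones(len(uv))]@M.T
    return t+d*((z-t[2])/d[:,2])[:,None]
def snap(n,name,box=None,s=1):
    im=r.camera(n)[:,:,::-1].copy()
    cv2.imwrite(f"pics/{name}_full.png",im)
    if box: im=im[box[1]:box[3],box[0]:box[2]]
    cv2.imwrite(f"pics/{name}.png",cv2.resize(im,None,fx=s,fy=s,interpolation=cv2.INTER_CUBIC)); return im
E
python3 - <<'E'
import cv2
from h import *
t=cv2.imread("pics/top0.png"); s=cv2.imread("pics/scene0.png")
a=t[115:220,190:345]; cv2.imwrite("pics/c1.png",cv2.resize(a,None,fx=5,fy=5,interpolation=cv2.INTER_CUBIC))
a=s[200:310,180:340]; cv2.imwrite("pics/c2.png",cv2.resize(a,None,fx=5,fy=5,interpolation=cv2.INTER_CUBIC))
a=t[140:295,380:480]; b=t[140:295,90:190]; cv2.imwrite("pics/c3.png",cv2.resize(cv2.hconcat([a,b]),None,fx=3.8,fy=3.8,interpolation=cv2.INTER_CUBIC))
print(p2w("top",[[0,0],[560,0],[560,420],[263,137]],0))
E
```

```text
[[ 1.00299346  0.6131907   0.        ]
 [ 0.98514393 -0.6216839   0.        ]
 [ 0.10415361 -0.55443648  0.        ]
 [ 0.68455457  0.0303785   0.        ]]
```

View pics/c1.png

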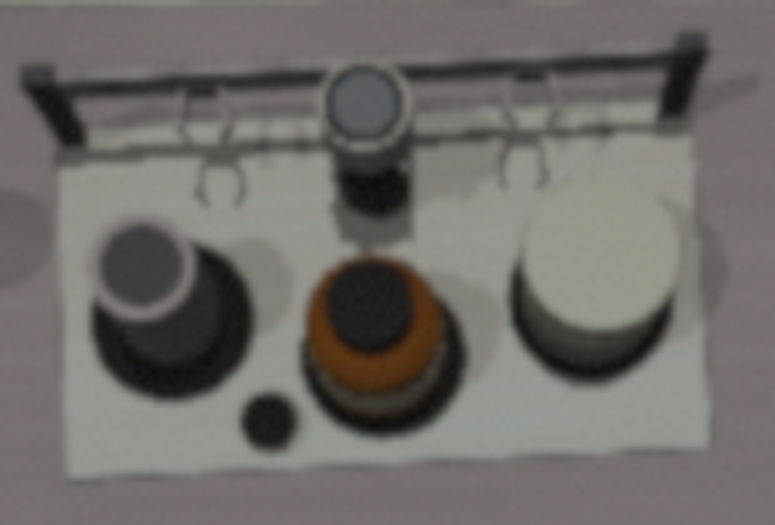

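View pics/c2.png

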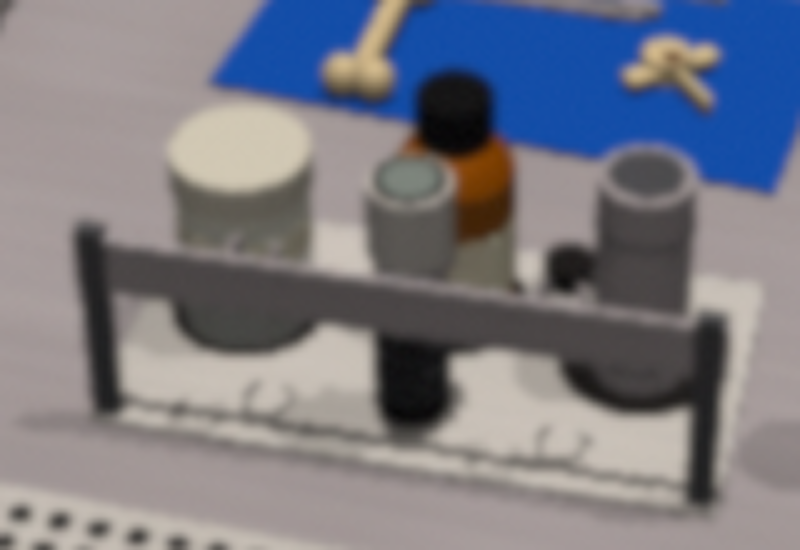

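View pics/c3.png

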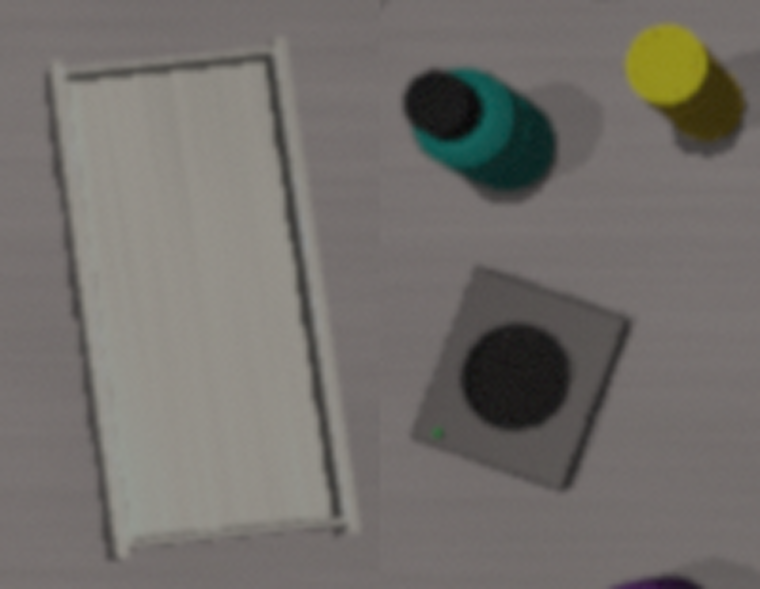

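```bash
cat > m.py <<'E'
from h import *
f=lambda n,u,z:p2w(n,[u],z)[0]
np.set_printoptions(precision=4,suppress=True)
can=f("top",[219,169],.108);bot=f("top",[264.2,176.2],.122);pot=f("top",[310.3,166],.094);tor=f("top",[263.3,136.5],.130)
ch=f("top",[125.5,238.9],.022)
tc=p2w("top",[[393.2,156.3],[454.2,150],[474,279.5],[411,286.8]],.018)
fc=p2w("top",[[203.4,211],[331.8,204.8]],.004)
print("can",can,"bot",bot,"pot",pot,"tor",tor,"ch",ch);print(tc,tc.mean(0),fc)
# scene estimates
S=lambda u,v:(u/5+180,v/5+200)
print("scene can",f("scene",S(648,175),.108),"bot",f("scene",S(457,98),.122),"pot",f("scene",S(241,148),.094),"tor",f("scene",S(411,182),.130))
E
python3 m.py; python3 - <<'E'
from h import *
from m import *
d=fc[0]-fc[1]; yaw=np.arctan2(-d[0],d[1]);print("yaw foot",yaw)
d=can-pot;print("yaw cp",np.arctan2(-d[0],d[1]), np.linalg.norm(d[:2]))
E
```

```text
can [0.5939 0.1104 0.108 ] bot [0.5765 0.0242 0.122 ] pot [ 0.6008 -0.0636  0.094 ] tor [0.6502 0.0253 0.13  ] ch [0.4683 0.3114 0.022 ]
[[ 0.6356 -0.2407  0.018 ]
 [ 0.6476 -0.3676  0.018 ]
 [ 0.3809 -0.3937  0.018 ]
 [ 0.3673 -0.2667  0.018 ]] [ 0.5078 -0.3171  0.018 ] [[ 0.5264  0.1554  0.004 ]
 [ 0.537  -0.1125  0.004 ]]
scene can [0.5971 0.1157 0.108 ] bot [0.5839 0.0305 0.122 ] pot [ 0.6056 -0.0591  0.094 ] tor [0.6544 0.0308 0.13  ]
can [0.5939 0.1104 0.108 ] bot [0.5765 0.0242 0.122 ] pot [ 0.6008 -0.0636  0.094 ] tor [0.6502 0.0253 0.13  ] ch [0.4683 0.3114 0.022 ]
[[ 0.6356 -0.2407  0.018 ]
 [ 0.6476 -0.3676  0.018 ]
 [ 0.3809 -0.3937  0.018 ]
 [ 0.3673 -0.2667  0.018 ]] [ 0.5078 -0.3171  0.018 ] [[ 0.5264  0.1554  0.004 ]
 [ 0.537  -0.1125  0.004 ]]
scene can [0.5971 0.1157 0.108 ] bot [0.5839 0.0305 0.122 ] pot [ 0.6056 -0.0591  0.094 ] tor [0.6544 0.0308 0.13  ]
yaw foot 0.03942899265426931
yaw cp 0.04003507067898274 0.17419491788047267
```

```bash
cat >> h.py <<'E'
def go(x,y,z,yaw,cmd=None):
    s=r.read_state(); M=R.from_quat(s["eef_rot"]); p=s["ee_pos"]
    d=M.inv().apply(np.array([x,y,z])-p)*100
    T=R.from_matrix(np.array([[0,-np.sin(yaw),np.cos(yaw)],[0,np.cos(yaw),np.sin(yaw)],[-1,0,0]]))
    rv=(M.inv()*T).as_rotvec(degrees=True)
    print("t",round(s["time"],2),"pos",p.round(4),"w",round(s["width"],4),"F",s["ft_force"].round(1),"| move cm",d.round(2),"rot deg",rv.round(2),"twist",(rv[0]/5).round(2))
    print(" axes down,y,z:",M.as_matrix().round(3).tolist())
E
python3 -c "
from h import *
go(.578,.025,.25,.04)"
```

```text
t 0.1 pos [0.2193 0.5849 0.2408] w 0.0872 F [-0.5  0.2  0.4] | move cm [ -0.86 -39.83  53.24] rot deg [-2.285e+01 -1.000e-02  7.000e-02] twist -4.57
 axes down,y,z: [[-0.0, 0.351, 0.936], [-0.001, 0.936, -0.351], [-1.0, -0.001, 0.0]]
```

>>> drive_tool([
  [0, -1, 1.3, 0],
  [0, -2.5, 3.3, -0.2],
  [-0.2, -5, 6.6, -0.5],
  [-0.3, -7.5, 10, -0.8],
  [-0.4, -10, 13.3, -1.1],
  [-0.5, -12.5, 16.6, -1.4],
  [-0.6, -15, 20, -1.7],
  [-0.7, -17.5, 23.3, -2],
  [-0.8, -20, 26.6, -2.3],
  [-0.8, -22.5, 30, -2.6],
  [-0.8, -25, 33.3, -2.9],
  [-0.8, -27.5, 36.6, -3.2],
  [-0.8, -30, 40, -3.5],
  [-0.8, -32.5, 43.4, -3.8],
  [-0.8, -35, 46.7, -4.1],
  [-0.8, -37, 49.5, -4.3],
  [-0.8, -38.5, 51.5, -4.5],
  [-0.8, -39.4, 52.6, -4.57],
  [-0.8, -39.8, 53.2, -4.57],
  [-0.8, -39.8, 53.2, -4.57],
], grip=80, force=25)

```text
time: 1.77
ee_pos: [0.5781, 0.0244, 0.2491]
eef_rot: [-0.013, 0.707, 0.013, 0.707]
ft_force: [-1.5, 0.2, -0.1]
width: 0.06
```

```bash
python3 -c "
from h import *
snap('top','t1',(180,80,360,230),4)
snap('scene','s1',(160,100,360,310),2.8)
go(.578,.025,.25,.04)
s=r.read_state();M=R.from_quat(s['eef_rot']).as_matrix()
tips=[s['ee_pos']+M@np.array([.019,a,0]) for a in(-.0295,.0295)]
for n in('top','scene'):print(n,w2p(n,tips+[s['ee_pos']]))
"
```

```text
t 1.87 pos [0.5774 0.0269 0.2492] w 0.06 F [ 0.   0.2 -0.2] | move cm [-0.08 -0.19  0.05] rot deg [ 0.04 -0.04 -0.03] twist 0.01
 axes down,y,z: [[-0.001, -0.041, 0.999], [0.0, 0.999, 0.041], [-1.0, 0.0, -0.001]]
top [[278.21949443 162.52065813]
 [242.52498697 164.30603776]
 [259.88772162 160.90580178]]
scene [[256.07024954 171.83173593]
 [284.87105239 175.19926518]
 [270.36596809 165.24775461]]
```

View pics/t1.png

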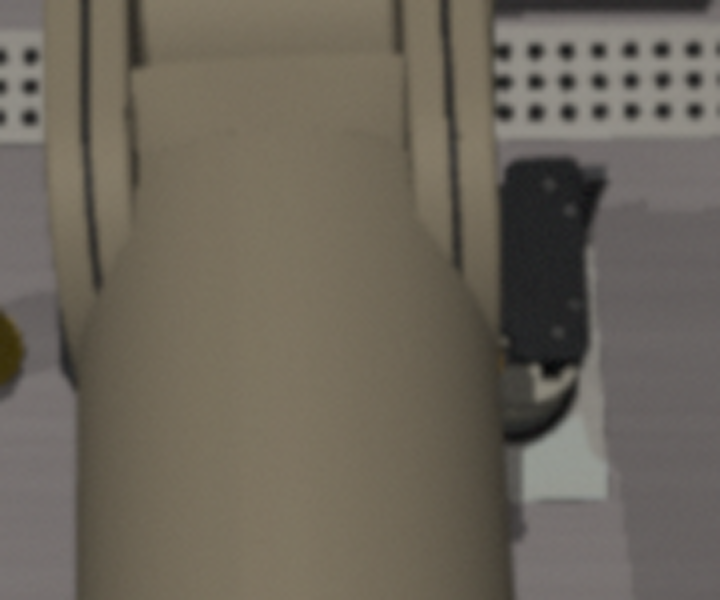

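View pics/s1.png

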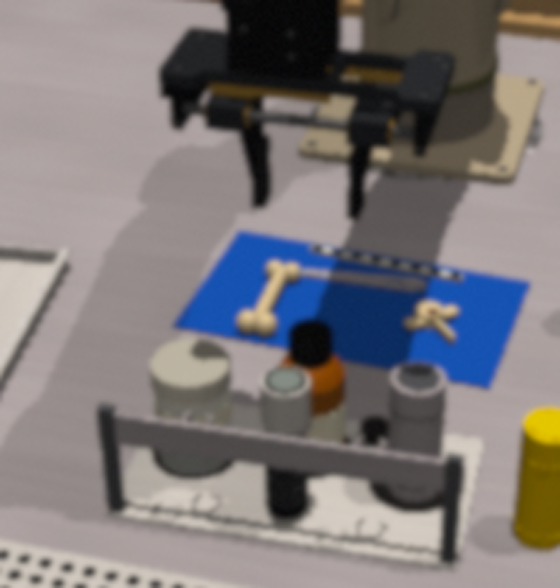

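>>> drive_tool([
  [2, 0, 0.1, 0],
  [4.5, 0, 0.2, 0],
  [7, 0, 0.3, 0],
  [8.5, 0, 0.3, 0],
  [9, 0, 0.3, 0],
  [9, 0, 0.3, 0],
  [9, 0, 0.3, 0],
  [9, 0, 0.3, 0],
])

```text
time: 2.53
ee_pos: [0.5815, 0.0264, 0.161]
eef_rot: [-0.014, 0.706, 0.015, 0.708]
ft_force: [-0.0, -0.5, 0.3]
width: 0.0596
```

```bash
python3 -c "
from h import *
go(.580,.027,.16,.04)
snap('scene','s2',(200,140,350,310),3.5)
go(.580,.027,.16,.04)
s=r.read_state();M=R.from_quat(s['eef_rot']).as_matrix()
tips=[s['ee_pos']+M@np.array([.019,a,0]) for a in(-.030,.030)]
print((w2p('scene',tips+[s['ee_pos']])-[200,140])*3.5)
"
```

```text
t 2.53 pos [0.5815 0.0264 0.161 ] w 0.0596 F [-0.  -0.5  0.3] | move cm [ 0.1   0.06 -0.15] rot deg [ 0.03  0.12 -0.03] twist 0.01
 axes down,y,z: [[0.002, -0.041, 0.999], [0.001, 0.999, 0.041], [-1.0, 0.001, 0.002]]
t 2.58 pos [0.5815 0.0263 0.161 ] w 0.0598 F [ 0.3  0.4 -0.7] | move cm [ 0.09  0.08 -0.14] rot deg [ 0.02  0.12 -0.03] twist 0.0
 axes down,y,z: [[0.002, -0.04, 0.999], [0.001, 0.999, 0.04], [-1.0, 0.001, 0.002]]
[[195.2117653  241.74249294]
 [293.40402462 254.43328665]
 [243.95400828 221.59021157]]
```

View pics/s2.png

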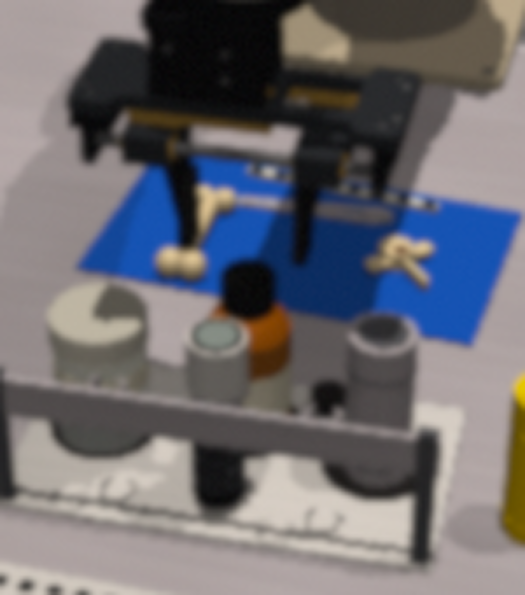

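```bash
python3 -c "
from h import *
for p in [(.5815,.0263),(.5765,.0242),(.5839,.0305)]:print((w2p('scene',[[*p,.122]])-[200,140])*3.5)
im=cv2.imread('pics/s2_full.png')[205:245,225:330];cv2.imwrite('pics/s2b.png',cv2.resize(im,None,fx=7,fy=7,interpolation=cv2.INTER_CUBIC))
print((w2p('scene',[[.58,.027,.122],[.58,.0305,.122],[.5765,.0242,.122]])-[225,205])*7)
"
```

```text
[[244.20085222 275.26386525]]
[[243.04494419 270.06490126]]
[[249.89037304 278.58258868]]
[[316.9679463   93.07001046]
 [328.19248972  94.83474492]
 [311.08988838  85.12980252]]
```

View pics/s2b.png

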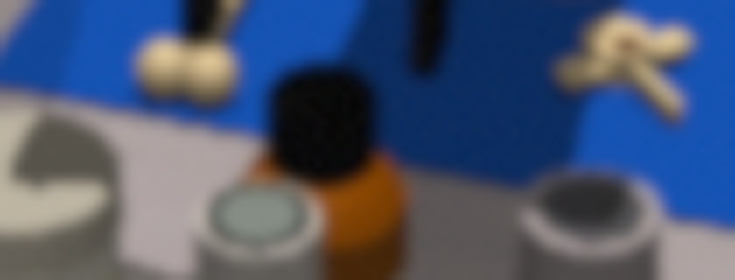

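>>> drive_tool([
  [1, 0.1, -0.1, 0],
  [2.5, 0.1, -0.1, 0],
  [4, 0.1, -0.1, 0],
  [4.8, 0.1, -0.1, 0],
  [5.1, 0.1, -0.1, 0],
  [5.1, 0.1, -0.1, 0],
  [5.1, 0.1, -0.1, 0],
])

```text
time: 3.17
ee_pos: [0.5801, 0.0268, 0.109]
eef_rot: [-0.014, 0.707, 0.014, 0.707]
ft_force: [-0.1, -0.3, -0.2]
width: 0.0595
```

```bash
python3 -c "
from h import *
snap('scene','s3',(200,140,350,310),3.5)
go(.580,.028,.11,.04)
"
```

```text
t 3.22 pos [0.5803 0.0268 0.1093] w 0.0597 F [-0.   0.4  1. ] | move cm [-0.07  0.12 -0.03] rot deg [-0.01  0.07 -0.01] twist -0.0
 axes down,y,z: [[0.001, -0.04, 0.999], [0.0, 0.999, 0.04], [-1.0, 0.0, 0.001]]
```

View pics/s3.png

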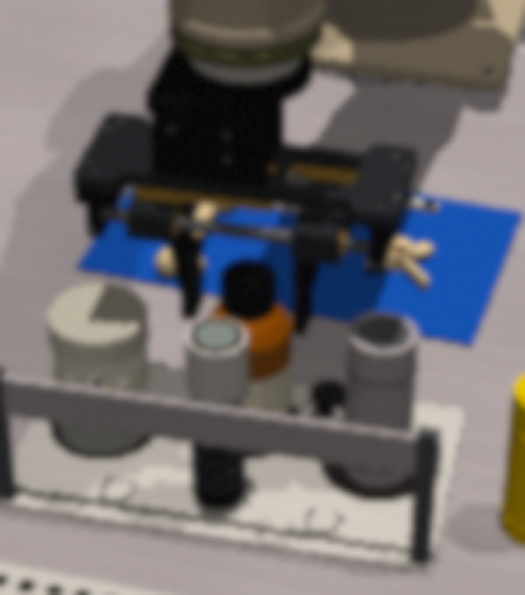

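>>> drive_tool([
  [0, 0, 0, 0],
  [0, 0, 0, 0],
  [0, 0, 0, 0],
  [0, 0, 0, 0],
  [0, 0, 0, 0],
  [0, 0, 0, 0],
  [0, 0, 0, 0],
  [0, 0, 0, 0],
], grip=255, force=25)

```text
time: 3.88
ee_pos: [0.5799, 0.027, 0.1086]
eef_rot: [-0.014, 0.707, 0.014, 0.707]
ft_force: [0.5, 0.5, 0.9]
width: 0.033
```

```bash
python3 -c "
from h import *
snap('scene','s4',(200,140,350,310),3.5)
go(.6,-.24,.27,.09)
"
```

```text
t 3.93 pos [0.5799 0.027  0.1086] w 0.0331 F [-0.6  1.4  1.5] | move cm [-16.14 -26.76   0.94] rot deg [-2.86  0.01 -0.02] twist -0.57
 axes down,y,z: [[0.0, -0.04, 0.999], [0.0, 0.999, 0.04], [-1.0, 0.0, 0.0]]
```

View pics/s4.png

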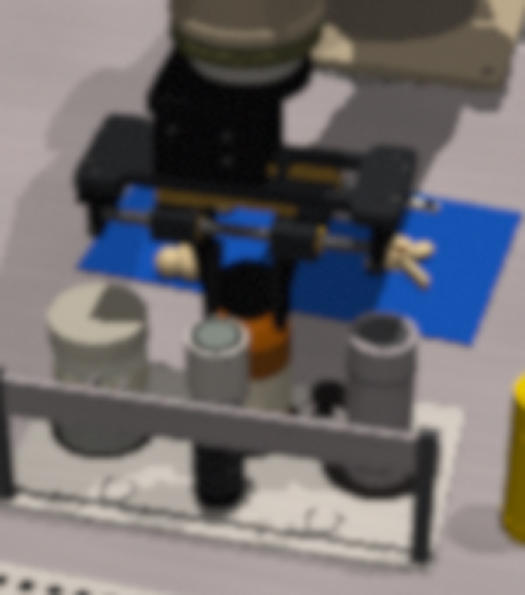

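>>> drive_tool([
  [-0.5, 0, 0, 0],
  [-1.5, 0, 0, 0],
  [-3.2, 0, 0, 0],
  [-5.2, 0, 0, 0],
  [-7.4, 0, 0, 0],
  [-9.5, 0, 0, 0],
  [-11.3, -0.3, -0.1, 0],
  [-12.6, -1, -0.4, 0],
  [-13.5, -2.2, -1, 0],
  [-14, -4, -1.9, 0],
  [-14, -6, -2.8, -0.1],
  [-14, -8.2, -3.8, -0.2],
  [-14, -10.4, -4.9, -0.3],
  [-14, -12.6, -6, -0.4],
  [-14, -14.8, -7, -0.5],
  [-14, -17, -8, -0.64],
  [-14, -19.2, -9, -0.64],
  [-14, -21.4, -10, -0.64],
  [-14, -23.6, -11.1, -0.64],
  [-14, -25.8, -12.2, -0.64],
])

```text
time: 5.6
ee_pos: [0.4662, -0.2378, 0.2482]
eef_rot: [-0.033, 0.707, 0.034, 0.706]
ft_force: [0.4, 0.8, -3.8]
width: 0.0334
```

```bash
python3 -c "
from h import *
go(.4324,-.3225,.25,.096)
"
```

```text
t 5.6 pos [ 0.4662 -0.2378  0.2482] w 0.0334 F [ 0.4  0.8 -3.8] | move cm [-0.18 -8.12 -4.16] rot deg [-0.08 -0.06 -0.03] twist -0.02
 axes down,y,z: [[-0.001, -0.094, 0.996], [0.0, 0.996, 0.094], [-1.0, 0.001, -0.001]]
```

>>> drive_tool([
  [0, -2, -1.1, 0],
  [0, -4, -2.1, 0],
  [0, -6, -3.2, 0],
  [0, -7.4, -4, 0],
  [0.5, -8.1, -4.3, 0],
  [1.5, -8.3, -4.4, 0],
  [3, -8.3, -4.4, 0],
  [5, -8.3, -4.4, 0],
  [7, -8.3, -4.4, 0],
  [8.8, -8.3, -4.4, 0],
  [9.7, -8.3, -4.4, 0],
  [10, -8.3, -4.4, 0],
  [10, -8.3, -4.4, 0],
  [10, -8.3, -4.4, 0],
])

```text
time: 6.77
ee_pos: [0.4328, -0.3226, 0.1491]
eef_rot: [-0.034, 0.706, 0.034, 0.707]
ft_force: [0.2, 0.3, -2.4]
width: 0.0333
```

```bash
python3 -c "
from h import *
snap('scene','s5',(60,120,260,320),3)
go(.4324,-.3225,.1076,.096)
b=r.read_state()['ee_pos']
T=[.512,-.314]
a=.0966
def tr(x,y): return [T[0]+x*np.cos(a)-y*np.sin(a),T[1]+x*np.sin(a)+y*np.cos(a),.018]
for n in ('scene','top'):print(n,w2p(n,[tr(x,y) for x,y in((.13,.06),(.13,-.06),(-.13,-.06),(-.13,.06))]))
"
```

```text
t 6.82 pos [ 0.4329 -0.3229  0.1494] w 0.0329 F [-0.1 -0.1 -3.2] | move cm [ 4.18  0.04 -0.05] rot deg [-0.    0.07  0.03] twist -0.0
 axes down,y,z: [[0.001, -0.096, 0.995], [-0.0, 0.995, 0.096], [-1.0, -0.001, 0.001]]
scene [[147.94720304 251.86007434]
 [ 97.23836718 246.32443934]
 [139.16976727 185.79926544]
 [182.86119201 189.87089985]]
top [[393.71705625 156.28373579]
 [451.1337546  150.23886111]
 [470.09782358 275.76188739]
 [410.87791758 282.01105119]]
```

View pics/s5.png

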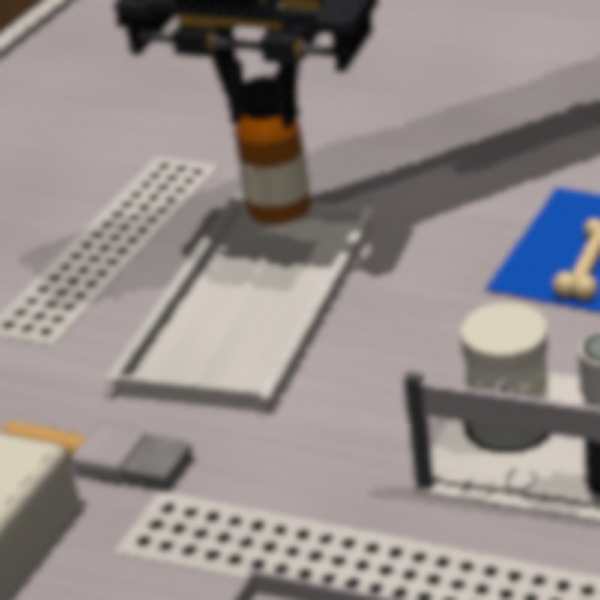

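>>> drive_tool([
  [0.8, 0, 0, 0],
  [1.8, 0, 0, 0],
  [2.8, 0, 0, 0],
  [3.5, 0, 0, 0],
  [3.8, 0, 0, 0],
  [4, 0, 0, 0],
  [4.1, 0, 0, 0],
  [4.15, 0, 0, 0],
  [4.2, 0, 0, 0],
  [4.2, 0, 0, 0],
])

```text
time: 7.65
ee_pos: [0.433, -0.3228, 0.1078]
eef_rot: [-0.034, 0.706, 0.034, 0.707]
ft_force: [-2.6, 3.5, 7.1]
width: 0.0329
```

>>> drive_tool([
  [0, 0, 0, 0],
  [0, 0, 0, 0],
  [0, 0, 0, 0],
  [0, 0, 0, 0],
  [0, 0, 0, 0],
  [-1, 0, 0, 0],
  [-3, 0, 0, 0],
  [-5.5, 0, 0, 0],
  [-8, 0, 0, 0],
  [-10, 0, 0, 0],
  [-11.5, 0, 0, 0],
  [-12, 0, 0, 0],
], grip=80)

```text
time: 8.65
ee_pos: [0.4331, -0.3235, 0.2296]
eef_rot: [-0.034, 0.705, 0.033, 0.708]
ft_force: [-0.5, -0.1, -0.1]
width: 0.0597
```

```bash
python3 -c "
from h import *
snap('scene','s6',(60,120,260,320),3)
go(.596,.114,.2,.04)
"
```

```text
t 8.7 pos [ 0.4331 -0.3233  0.2291] w 0.0596 F [-0.7 -0.2  0.6] | move cm [ 2.91 41.98 20.39] rot deg [3.19 0.19 0.08] twist 0.64
 axes down,y,z: [[0.003, -0.095, 0.995], [-0.001, 0.995, 0.095], [-1.0, -0.001, 0.003]]
```

View pics/s6.png

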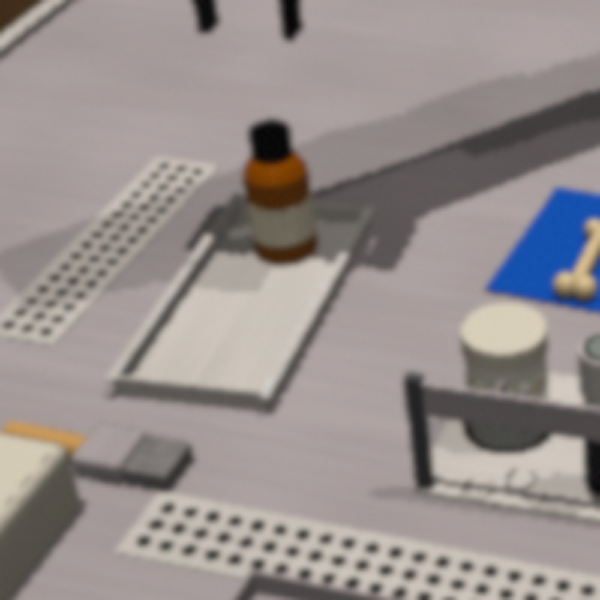

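>>> drive_tool([
  [0, 1, 0.5, 0],
  [0, 3, 1.5, 0],
  [0, 6, 3, 0.1],
  [0, 9.2, 4.5, 0.2],
  [0, 12.5, 6.1, 0.3],
  [0, 15.8, 7.7, 0.4],
  [0, 19, 9.3, 0.5],
  [0, 22.2, 10.8, 0.64],
  [0, 25.4, 12.4, 0.64],
  [0, 28.6, 14, 0.64],
  [0, 31.8, 15.5, 0.64],
  [0, 35, 17, 0.64],
  [0, 38, 18.5, 0.64],
  [0.5, 40.3, 19.6, 0.64],
  [1.5, 41.5, 20.2, 0.64],
  [3, 42, 20.4, 0.64],
  [4.5, 42, 20.4, 0.64],
  [5.5, 42, 20.4, 0.64],
  [6, 42, 20.4, 0.64],
  [6, 42, 20.4, 0.64],
])

```text
time: 10.37
ee_pos: [0.5944, 0.1137, 0.1649]
eef_rot: [-0.014, 0.708, 0.013, 0.706]
ft_force: [0.3, 0.8, 0.6]
width: 0.0599
```

```bash
python3 -c "
from h import *
snap('scene','s7',(210,140,350,310),3.5)
go(.596,.114,.09,.04)
"
```

```text
t 10.42 pos [0.5949 0.114  0.1661] w 0.0597 F [-0.1 -0.5  0.8] | move cm [7.61 0.   0.12] rot deg [-0.06 -0.05  0.03] twist -0.01
 axes down,y,z: [[-0.001, -0.039, 0.999], [-0.0, 0.999, 0.039], [-1.0, -0.0, -0.001]]
```

View pics/s7.png

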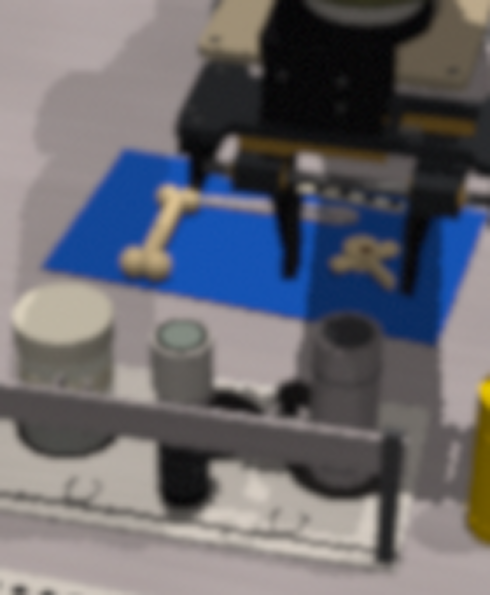

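>>> drive_tool([
  [1, 0, 0.1, 0],
  [3, 0, 0.1, 0],
  [5, 0, 0.1, 0],
  [6.6, 0, 0.1, 0],
  [7.4, 0, 0.1, 0],
  [7.6, 0, 0.1, 0],
  [7.6, 0, 0.1, 0],
  [7.6, 0, 0.1, 0],
])

```text
time: 11.08
ee_pos: [0.5969, 0.115, 0.0916]
eef_rot: [-0.014, 0.706, 0.014, 0.708]
ft_force: [1.4, 0.0, 0.6]
width: 0.0597
```

```bash
python3 -c "
from h import *
snap('scene','s8',(210,140,350,310),3.5)
go(.596,.114,.09,.04)
"
```

```text
t 11.13 pos [0.597  0.1151 0.0917] w 0.0597 F [ 0.9 -0.2 -0.1] | move cm [ 0.17 -0.1  -0.1 ] rot deg [-0.01  0.1  -0.03] twist -0.0
 axes down,y,z: [[0.002, -0.04, 0.999], [0.001, 0.999, 0.04], [-1.0, 0.001, 0.002]]
```

View pics/s8.png

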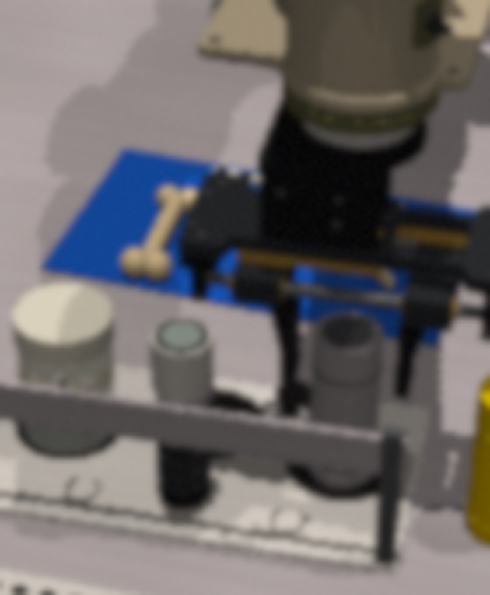

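>>> drive_tool([
  [0, -0.15, 0, 0],
  [0, -0.15, 0, 0],
  [0, -0.15, 0, 0],
  [0, -0.15, 0, 0],
  [0, -0.15, 0, 0],
  [0, -0.15, 0, 0],
  [0, -0.15, 0, 0],
  [0, -0.15, 0, 0],
], grip=255, force=25)

```text
time: 11.8
ee_pos: [0.5965, 0.1137, 0.0908]
eef_rot: [-0.014, 0.707, 0.014, 0.707]
ft_force: [-0.4, 0.5, 3.5]
width: 0.0413
```

```bash
python3 -c "
from h import *
go(.510,-.315,.24,.096)
"
```

```text
t 11.8 pos [0.5965 0.1137 0.0908] w 0.0413 F [-0.4  0.5  3.5] | move cm [-14.94 -42.48 -10.35] rot deg [-3.2   0.03 -0.02] twist -0.64
 axes down,y,z: [[0.001, -0.04, 0.999], [0.0, 0.999, 0.04], [-1.0, 0.0, 0.001]]
```

>>> drive_tool([
  [-0.5, 0, 0, 0],
  [-1.5, 0, 0, 0],
  [-3.2, 0, 0, 0],
  [-5.4, 0, 0, 0],
  [-7.8, 0, 0, 0],
  [-10.2, -0.1, 0, 0],
  [-12.4, -0.8, -0.2, 0],
  [-14, -2, -0.5, 0],
  [-14.9, -4, -1, 0],
  [-15, -6.4, -1.6, -0.1],
  [-15, -9, -2.2, -0.2],
  [-15, -11.6, -2.8, -0.3],
  [-15, -14.2, -3.4, -0.4],
  [-15, -16.8, -4.1, -0.5],
  [-15, -19.4, -4.7, -0.64],
  [-15, -22, -5.3, -0.64],
  [-15, -24.6, -6, -0.64],
  [-15, -27.2, -6.6, -0.64],
  [-15, -29.8, -7.2, -0.64],
  [-15, -32.4, -7.9, -0.64],
])

```text
time: 13.47
ee_pos: [0.5296, -0.2147, 0.241]
eef_rot: [-0.034, 0.706, 0.034, 0.706]
ft_force: [0.8, -0.3, -2.3]
width: 0.0411
```

```bash
python3 -c "
from h import *
go(.510,-.315,.14,.096)
"
```

```text
t 13.47 pos [ 0.5296 -0.2147  0.241 ] w 0.0411 F [ 0.8 -0.3 -2.3] | move cm [10.1  -9.8  -2.91] rot deg [-0.02 -0.   -0.02] twist -0.0
 axes down,y,z: [[-0.0, -0.096, 0.995], [0.0, 0.995, 0.096], [-1.0, 0.0, -0.0]]
```

>>> drive_tool([
  [0, -2.5, -0.7, 0],
  [0, -5, -1.4, 0],
  [0, -7.3, -2.1, 0],
  [0, -9, -2.6, 0],
  [0.5, -9.8, -2.9, 0],
  [1.5, -9.9, -2.9, 0],
  [3, -9.9, -2.9, 0],
  [5, -9.9, -2.9, 0],
  [7.2, -9.9, -2.9, 0],
  [9.4, -9.9, -2.9, 0],
  [11, -9.9, -2.9, 0],
  [11.8, -9.9, -2.9, 0],
  [12, -9.9, -2.9, 0],
  [12, -9.9, -2.9, 0],
  [12, -9.9, -2.9, 0],
])

```text
time: 14.72
ee_pos: [0.5115, -0.3146, 0.1214]
eef_rot: [-0.034, 0.706, 0.034, 0.707]
ft_force: [0.6, -0.2, -3.1]
width: 0.0414
```

```bash
python3 -c "
from h import *
snap('scene','s9',(60,120,260,320),3)
go(.510,-.315,.0898,.096)
"
```

```text
t 14.77 pos [ 0.5116 -0.3148  0.1216] w 0.0415 F [ 1.   0.4 -1.7] | move cm [ 3.18 -0.   -0.16] rot deg [0.01 0.09 0.03] twist 0.0
 axes down,y,z: [[0.002, -0.096, 0.995], [-0.0, 0.995, 0.096], [-1.0, -0.001, 0.002]]
```

View pics/s9.png

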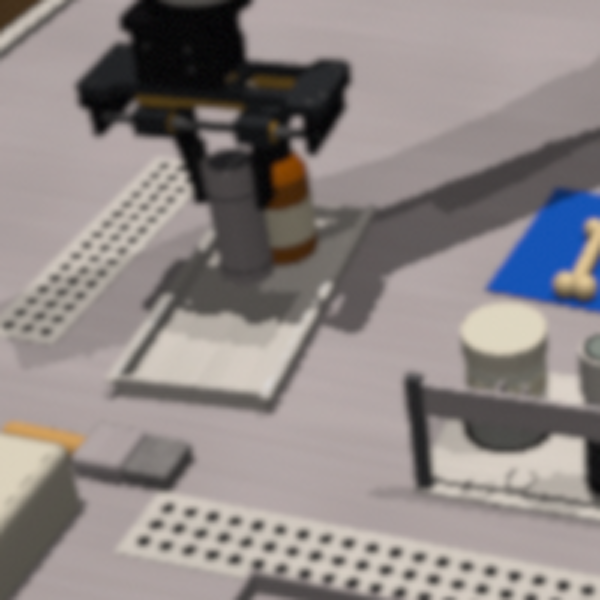

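>>> drive_tool([
  [0.6, 0, 0, 0],
  [1.5, 0, 0, 0],
  [2.3, 0, 0, 0],
  [2.7, 0, 0, 0],
  [2.9, 0, 0, 0],
  [3, 0, 0, 0],
  [3.1, 0, 0, 0],
  [3.15, 0, 0, 0],
  [3.2, 0, 0, 0],
  [3.2, 0, 0, 0],
])

```text
time: 15.6
ee_pos: [0.5113, -0.3146, 0.0899]
eef_rot: [-0.034, 0.706, 0.034, 0.707]
ft_force: [-3.2, 3.9, 9.6]
width: 0.0411
```

>>> drive_tool([
  [0, 0, 0, 0],
  [0, 0, 0, 0],
  [0, 0, 0, 0],
  [0, 0, 0, 0],
  [0, 0, 0, 0],
  [-1, 0, 0, 0],
  [-3, 0, 0, 0],
  [-5.5, 0, 0, 0],
  [-8, 0, 0, 0],
  [-10, 0, 0, 0],
  [-11.5, 0, 0, 0],
  [-12, 0, 0, 0],
], grip=80)

```text
time: 16.6
ee_pos: [0.5117, -0.3156, 0.2119]
eef_rot: [-0.034, 0.705, 0.033, 0.708]
ft_force: [-0.3, -0.6, -0.1]
width: 0.06
```

```bash
python3 -c "
from h import *
go(.6032,-.061,.21,.04)
"
```

```text
t 16.6 pos [ 0.5117 -0.3156  0.2119] w 0.06 F [-0.3 -0.6 -0.1] | move cm [ 0.18 24.47 11.53] rot deg [3.18 0.21 0.1 ] twist 0.64
 axes down,y,z: [[0.004, -0.095, 0.995], [-0.002, 0.995, 0.095], [-1.0, -0.002, 0.004]]
```

>>> drive_tool([
  [0, 1, 0.5, 0],
  [0, 3, 1.4, 0.1],
  [0, 6, 2.8, 0.2],
  [0, 9.2, 4.3, 0.3],
  [0, 12.4, 5.8, 0.4],
  [0, 15.6, 7.3, 0.5],
  [0, 18.7, 8.8, 0.64],
  [0, 21.4, 10.1, 0.64],
  [0.5, 23.4, 11, 0.64],
  [1.5, 24.3, 11.4, 0.64],
  [3, 24.4, 11.5, 0.64],
  [4.5, 24.4, 11.5, 0.64],
  [5.5, 24.4, 11.5, 0.64],
  [6, 24.4, 11.5, 0.64],
  [6, 24.4, 11.5, 0.64],
  [6, 24.4, 11.5, 0.64],
], grip=20)

```text
time: 17.93
ee_pos: [0.6019, -0.0614, 0.1485]
eef_rot: [-0.014, 0.707, 0.014, 0.707]
ft_force: [-0.0, 0.3, 0.7]
width: 0.0802
```

```bash
python3 -c "
from h import *
snap('scene','s10',(170,140,310,310),3.5)
go(.6032,-.061,.085,.04)
"
```

```text
t 17.98 pos [ 0.6022 -0.0613  0.1491] w 0.0802 F [-0.6 -0.3  0. ] | move cm [6.41 0.03 0.09] rot deg [-0.04  0.04  0.  ] twist -0.01
 axes down,y,z: [[0.001, -0.039, 0.999], [-0.0, 0.999, 0.039], [-1.0, -0.0, 0.001]]
```

View pics/s10.png

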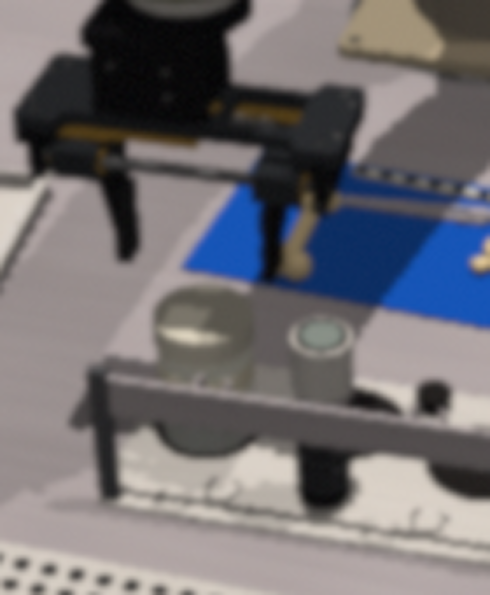

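```bash
python3 -c "
from h import *
for p in [(.6022,-.0613,.094),(.6022,-.0583,.094),(.605,-.0613,.094),(.6022,-.0613,.13)]:print((w2p('scene',[p])-[170,140])*3.5)
im=cv2.imread('pics/s10_full.png')[215:275,205:265];cv2.imwrite('pics/s10b.png',cv2.resize(im,None,fx=9,fy=9,interpolation=cv2.INTER_CUBIC))
c=[[ .6022+.031*np.cos(a),-.0613+.031*np.sin(a),.094] for a in np.linspace(0,6.28,13)]
print(((w2p('scene',c)-[205,215])*9).round(0).tolist())
"
```

```text
[[202.02464425 309.84296602]]
[[206.68748708 310.6073799 ]]
[[200.52366424 312.50002918]]
[[199.1335545  261.72751525]]
[[161.0, 199.0], [230.0, 199.0], [292.0, 178.0], [329.0, 142.0], [332.0, 102.0], [302.0, 67.0], [246.0, 48.0], [180.0, 48.0], [120.0, 67.0], [81.0, 101.0], [75.0, 142.0], [104.0, 178.0], [161.0, 199.0]]
```

View pics/s10b.png

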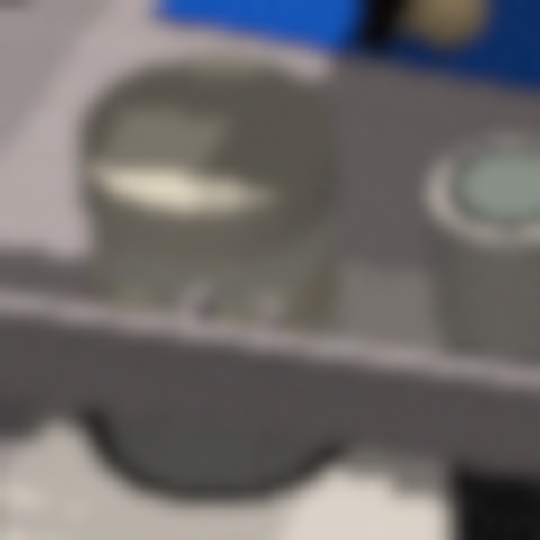

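>>> drive_tool([
  [1, 0.1, 0.1, 0],
  [2.6, 0.1, 0.1, 0],
  [4.2, 0.1, 0.1, 0],
  [5.4, 0.1, 0.1, 0],
  [6.1, 0.1, 0.1, 0],
  [6.4, 0.1, 0.1, 0],
  [6.4, 0.1, 0.1, 0],
  [6.4, 0.1, 0.1, 0],
])

```text
time: 18.65
ee_pos: [0.6034, -0.0599, 0.0851]
eef_rot: [-0.014, 0.707, 0.014, 0.707]
ft_force: [-0.1, -0.2, 0.1]
width: 0.0802
```

```bash
python3 -c "
from h import *
snap('scene','s11',(170,140,310,310),3.5)
go(.6032,-.061,.085,.04)
"
```

```text
t 18.7 pos [ 0.6035 -0.06    0.0853] w 0.0799 F [ 0.4  0.4 -0.9] | move cm [ 0.03 -0.1  -0.03] rot deg [-0.01  0.07 -0.  ] twist -0.0
 axes down,y,z: [[0.001, -0.04, 0.999], [0.0, 0.999, 0.04], [-1.0, 0.0, 0.001]]
```

View pics/s11.png

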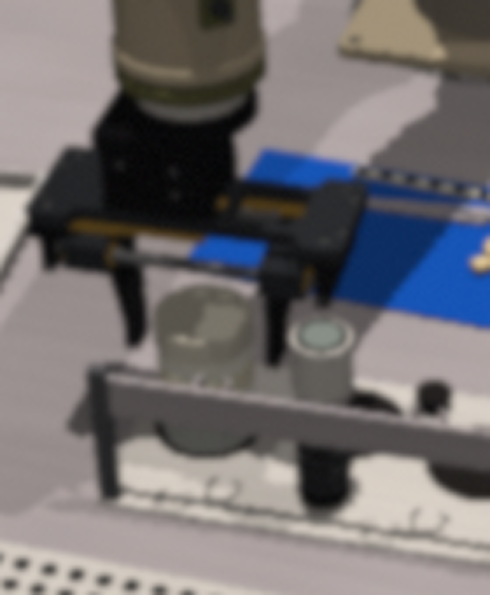

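Lid sits centred between the fingers (about 145 to 266 inner edges, lid 155 to 256). Closing.

>>> drive_tool([
  [0, 0, 0, 0],
  [0, 0, 0, 0],
  [0, 0, 0, 0],
  [0, 0, 0, 0],
  [0, 0, 0, 0],
  [0, 0, 0, 0],
  [0, 0, 0, 0],
  [0, 0, 0, 0],
], grip=255, force=25)

```text
time: 19.37
ee_pos: [0.6032, -0.06, 0.0848]
eef_rot: [-0.014, 0.707, 0.014, 0.707]
ft_force: [-1.2, -1.3, 3.8]
width: 0.0617
```

```bash
python3 -c "
from h import *
go(.5876,-.3065,.23,.096)
"
```

```text
t 19.37 pos [ 0.6032 -0.06    0.0848] w 0.0617 F [-1.2 -1.3  3.8] | move cm [-14.52 -24.57  -2.53] rot deg [-3.22  0.03  0.  ] twist -0.64
 axes down,y,z: [[0.001, -0.04, 0.999], [0.0, 0.999, 0.04], [-1.0, -0.0, 0.001]]
```

>>> drive_tool([
  [-0.5, 0, 0, 0],
  [-1.5, 0, 0, 0],
  [-3.2, 0, 0, 0],
  [-5.4, 0, 0, 0],
  [-7.6, 0, 0, 0],
  [-9.6, -0.5, 0, 0],
  [-11, -1.6, -0.2, 0],
  [-11.8, -3.4, -0.4, -0.1],
  [-12, -5.6, -0.6, -0.2],
  [-12, -8, -0.9, -0.3],
  [-12, -10.5, -1.2, -0.4],
  [-12, -13, -1.4, -0.5],
  [-12, -15.5, -1.7, -0.64],
  [-12, -18, -1.9, -0.64],
  [-12, -20.4, -2.2, -0.64],
  [-12, -22.5, -2.4, -0.64],
  [-12, -24, -2.5, -0.64],
  [-12, -24.6, -2.5, -0.64],
  [-12, -24.6, -2.5, -0.64],
  [-12, -24.6, -2.5, -0.64],
])

```text
time: 21.03
ee_pos: [0.5881, -0.3057, 0.2045]
eef_rot: [-0.034, 0.706, 0.034, 0.706]
ft_force: [0.6, 0.7, -2.9]
width: 0.0614
```

```bash
python3 -c "
from h import *
snap('scene','s12',(60,120,260,320),3)
go(.5876,-.3065,.0838,.096)
"
```

```text
t 21.08 pos [ 0.5883 -0.305   0.2045] w 0.0611 F [-0.2  0.9 -1.6] | move cm [12.07 -0.15 -0.09] rot deg [ 0.08  0.01 -0.06] twist 0.02
 axes down,y,z: [[0.0, -0.097, 0.995], [0.001, 0.995, 0.097], [-1.0, 0.001, 0.0]]
```

View pics/s12.png

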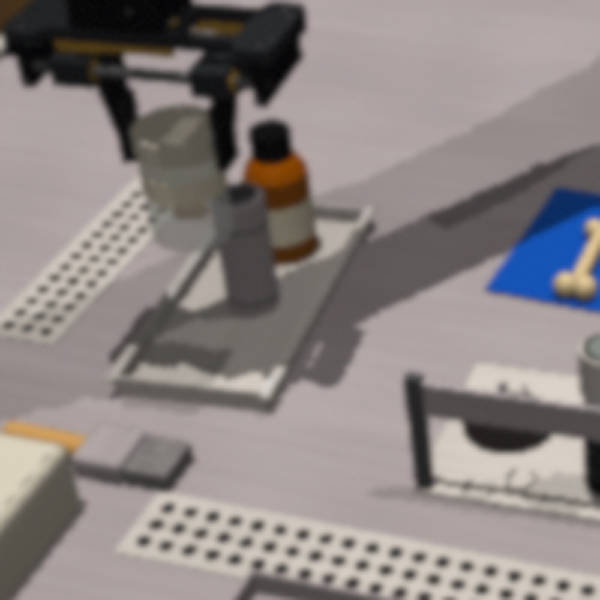

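>>> drive_tool([
  [1, 0, 0, 0],
  [2.8, 0, 0, 0],
  [5, 0, 0, 0],
  [7.2, 0, 0, 0],
  [9, 0, 0, 0],
  [10.4, 0, 0, 0],
  [11.2, 0, 0, 0],
  [11.6, 0, 0, 0],
  [11.8, 0, 0, 0],
  [11.9, 0, 0, 0],
  [12, 0, 0, 0],
  [12.05, 0, 0, 0],
  [12.1, 0, 0, 0],
  [12.1, 0, 0, 0],
])

```text
time: 22.25
ee_pos: [0.5881, -0.3068, 0.084]
eef_rot: [-0.034, 0.706, 0.034, 0.707]
ft_force: [0.2, -0.1, -0.9]
width: 0.0612
```

>>> drive_tool([
  [0.05, 0, 0, 0],
  [0.1, 0, 0, 0],
  [0.1, 0, 0, 0],
])

```text
time: 22.5
ee_pos: [0.5885, -0.3069, 0.0838]
eef_rot: [-0.034, 0.706, 0.034, 0.707]
ft_force: [-1.9, 1.4, 6.3]
width: 0.0613
```

>>> drive_tool([
  [0, 0, 0, 0],
  [0, 0, 0, 0],
  [0, 0, 0, 0],
  [0, 0, 0, 0],
  [0, 0, 0, 0],
  [-1, 0, 0, 0],
  [-3, 0, 0, 0],
  [-5.5, 0, 0, 0],
  [-8, 0, 0, 0],
  [-10, 0, 0, 0],
  [-11.5, 0, 0, 0],
  [-12, 0, 0, 0],
], grip=20)

```text
time: 23.5
ee_pos: [0.5887, -0.3074, 0.2062]
eef_rot: [-0.034, 0.705, 0.033, 0.708]
ft_force: [-1.0, 0.1, 0.3]
width: 0.0803
```

```bash
python3 -c "
from h import *
snap('scene','s13',(60,120,260,320),3)
go(.653,.029,.205,.04)
snap('top','t13')
"
```

```text
t 23.55 pos [ 0.5886 -0.3073  0.2055] w 0.08 F [ 0.6 -0.6  0.8] | move cm [3.000e-02 3.286e+01 9.620e+00] rot deg [3.19 0.2  0.09] twist 0.64
 axes down,y,z: [[0.004, -0.096, 0.995], [-0.001, 0.995, 0.096], [-1.0, -0.002, 0.003]]
```

View pics/s13.png

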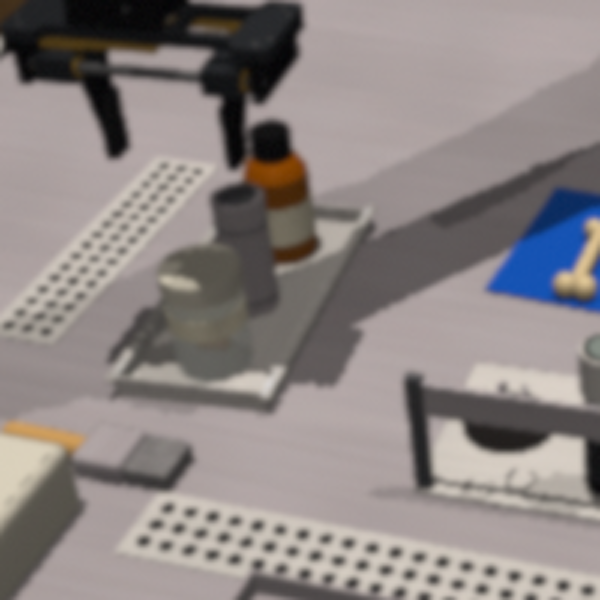

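View pics/t13.png

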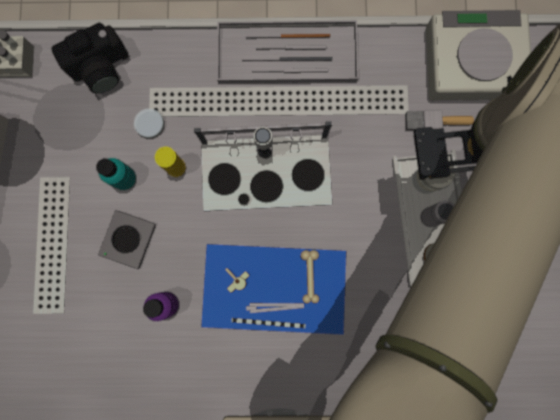

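>>> drive_tool([
  [0, 1, 0.3, 0],
  [0, 3, 0.9, 0.1],
  [0, 6, 1.8, 0.2],
  [0, 9.4, 2.8, 0.3],
  [0, 12.8, 3.8, 0.4],
  [0, 16.2, 4.8, 0.5],
  [0, 19.6, 5.7, 0.64],
  [0, 23, 6.7, 0.64],
  [0, 26.2, 7.7, 0.64],
  [0, 29, 8.5, 0.64],
  [0, 31.3, 9.2, 0.64],
  [0.8, 32.5, 9.5, 0.64],
  [2, 32.8, 9.6, 0.64],
  [3.2, 32.8, 9.6, 0.64],
  [4, 32.8, 9.6, 0.64],
  [4, 32.8, 9.6, 0.64],
  [4, 32.8, 9.6, 0.64],
], grip=80)

```text
time: 25.02
ee_pos: [0.6514, 0.027, 0.1617]
eef_rot: [-0.013, 0.707, 0.013, 0.706]
ft_force: [0.6, -0.1, 0.9]
width: 0.0596
```

```bash
python3 -c "
from h import *
snap('scene','s14',(190,140,330,310),3.5)
go(.653,.0285,.117,.04)
p=r.read_state()['ee_pos']
c=[[ p[0]+.018*np.cos(a),p[1]+.018*np.sin(a),.13] for a in np.linspace(0,6.28,13)]
print(((w2p('scene',c)-[190,140])*3.5).round(0).tolist())
"
```

```text
t 25.07 pos [0.6519 0.0273 0.1626] w 0.0594 F [0.4 0.1 1. ] | move cm [4.56 0.11 0.11] rot deg [-0.13 -0.01  0.03] twist -0.03
 axes down,y,z: [[-0.0, -0.038, 0.999], [-0.0, 0.999, 0.038], [-1.0, -0.0, -0.0]]
[[239.0, 353.0], [256.0, 353.0], [270.0, 348.0], [279.0, 339.0], [279.0, 329.0], [271.0, 320.0], [257.0, 316.0], [241.0, 315.0], [226.0, 320.0], [218.0, 329.0], [217.0, 339.0], [225.0, 348.0], [239.0, 353.0]]
```

View pics/s14.png

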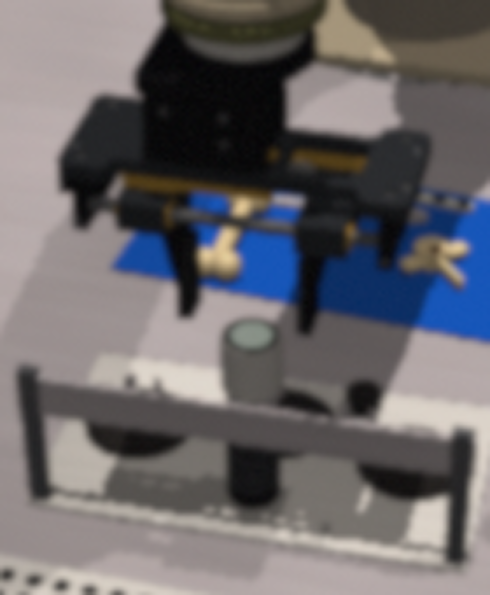

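>>> drive_tool([
  [0.8, 0.15, 0.1, 0],
  [2, 0.15, 0.1, 0],
  [3.2, 0.15, 0.1, 0],
  [4, 0.15, 0.1, 0],
  [4.4, 0.15, 0.1, 0],
  [4.45, 0.15, 0.1, 0],
  [4.45, 0.15, 0.1, 0],
])

```text
time: 25.65
ee_pos: [0.6529, 0.0305, 0.1178]
eef_rot: [-0.014, 0.707, 0.014, 0.707]
ft_force: [0.2, -0.6, -0.2]
width: 0.0595
```

```bash
python3 -c "
from h import *
snap('scene','s15',(190,140,330,310),3.5)
go(.653,.029,.117,.04)
"
```

```text
t 25.7 pos [0.6531 0.0305 0.1183] w 0.0595 F [0.2 0.4 0.5] | move cm [ 0.13 -0.15 -0.02] rot deg [-0.    0.02 -0.  ] twist -0.0
 axes down,y,z: [[0.0, -0.04, 0.999], [0.0, 0.999, 0.04], [-1.0, 0.0, 0.0]]
```

View pics/s15.png

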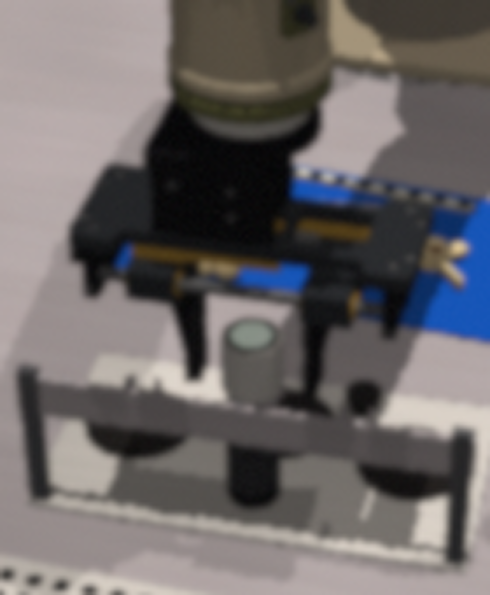

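>>> drive_tool([
  [0, -0.06, 0, 0],
  [0, -0.06, 0, 0],
  [0, -0.06, 0, 0],
  [0, -0.06, 0, 0],
  [0, -0.06, 0, 0],
  [0, -0.06, 0, 0],
  [0, -0.06, 0, 0],
  [0, -0.06, 0, 0],
  [0, -0.06, 0, 0],
], grip=255, force=45)

```text
time: 26.45
ee_pos: [0.653, 0.0292, 0.1183]
eef_rot: [-0.014, 0.707, 0.014, 0.707]
ft_force: [-2.9, -4.8, 5.3]
width: 0.0353
```

>>> drive_tool([
  [0, 0, -0.1, 0],
  [0, 0, -0.3, 0],
  [0, 0, -0.6, 0],
  [0, 0, -1, 0],
  [0, 0, -1.4, 0],
  [0, 0, -1.8, 0],
  [0, 0, -2.2, 0],
  [0, 0, -2.6, 0],
  [0, 0, -3, 0],
  [0, 0, -3.4, 0],
  [0, 0, -3.8, 0],
  [0, 0, -4.2, 0],
  [0, 0, -4.6, 0],
  [0, 0, -5, 0],
  [0, 0, -5.4, 0],
  [0, 0, -5.8, 0],
  [0, 0, -6.2, 0],
  [0, 0, -6.4, 0],
  [0, 0, -6.5, 0],
  [0, 0, -6.5, 0],
])

```text
time: 28.12
ee_pos: [0.5879, 0.0274, 0.1181]
eef_rot: [-0.014, 0.707, 0.014, 0.707]
ft_force: [0.3, -0.2, -1.6]
width: 0.0352
```

```bash
python3 -c "
from h import *
snap('scene','s16',(190,140,330,310),3.5)
go(.471,.3145,.27,.04)
"
```

```text
t 28.17 pos [0.5881 0.0274 0.1181] w 0.0352 F [ 0.5 -0.1 -0.9] | move cm [-15.18  29.16 -10.54] rot deg [ 0.    0.01 -0.01] twist 0.0
 axes down,y,z: [[0.0, -0.04, 0.999], [0.0, 0.999, 0.04], [-1.0, 0.0, 0.0]]
```

View pics/s16.png

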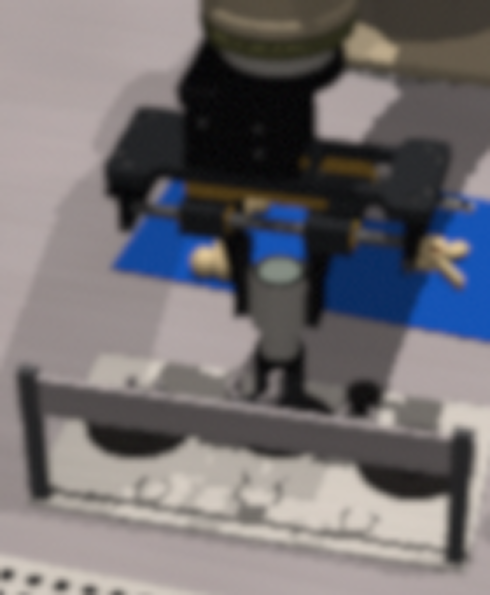

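>>> drive_tool([
  [-0.5, 0, 0, 0],
  [-1.5, 0, 0, 0],
  [-3.2, 0, 0, 0],
  [-5.4, 0, 0, 0],
  [-7.8, 0, 0, 0],
  [-10, 0.4, -0.1, 0],
  [-11.8, 1.4, -0.5, 0],
  [-12.8, 3, -1.1, 0],
  [-13, 5, -1.8, 0],
  [-13, 7.4, -2.6, 0],
  [-13, 9.8, -3.5, 0],
  [-13, 12.2, -4.4, 0],
  [-13, 14.6, -5.3, 0],
  [-13, 17, -6.1, 0],
  [-13, 19.4, -7, 0],
  [-13, 21.8, -7.9, 0],
  [-13, 24.2, -8.7, 0],
  [-13, 26.4, -9.5, 0],
  [-13, 28, -10.1, 0],
  [-13, 28.9, -10.4, 0],
])

```text
time: 29.83
ee_pos: [0.4714, 0.3144, 0.2489]
eef_rot: [-0.015, 0.707, 0.015, 0.707]
ft_force: [0.3, 0.1, -1.2]
width: 0.0352
```

>>> drive_tool([
  [0, 0.3, -0.1, 0],
  [0.5, 0.3, -0.1, 0],
  [1.5, 0.3, -0.1, 0],
  [3, 0.3, -0.1, 0],
  [4.8, 0.3, -0.1, 0],
  [6.2, 0.3, -0.1, 0],
  [7, 0.3, -0.1, 0],
  [7, 0.3, -0.1, 0],
  [7, 0.3, -0.1, 0],
  [7, 0.3, -0.1, 0],
])

```text
time: 30.67
ee_pos: [0.4721, 0.3148, 0.1789]
eef_rot: [-0.014, 0.707, 0.014, 0.707]
ft_force: [0.3, 0.0, -1.3]
width: 0.035
```

```bash
python3 -c "
from h import *
snap('scene','s17',(340,130,480,310),3.3)
go(.471,.3145,.1223,.04)
p=r.read_state()['ee_pos']
def circ(x,y,z,rad):return ((w2p('scene',[[x+rad*np.cos(a),y+rad*np.sin(a),z] for a in np.linspace(0,6.28,13)])-[340,130])*3.3).round(0).astype(int).tolist()
print('rim',circ(.471,.3145,.022,.029))
print('tail',circ(p[0],p[1],p[2]-.1083,.016))
"
```

```text
t 30.72 pos [0.472 0.315 0.179] w 0.0352 F [-0.  -0.8 -1.2] | move cm [ 5.67 -0.05 -0.11] rot deg [-0.02  0.07 -0.06] twist -0.0
 axes down,y,z: [[0.001, -0.04, 0.999], [0.001, 0.999, 0.04], [-1.0, 0.001, 0.001]]
rim [[214, 410], [236, 410], [253, 403], [260, 391], [255, 377], [241, 365], [220, 359], [198, 359], [182, 365], [174, 377], [178, 391], [193, 403], [214, 410]]
tail [[226, 342], [239, 342], [248, 338], [252, 332], [250, 324], [241, 318], [229, 314], [217, 314], [208, 318], [204, 324], [206, 332], [214, 338], [226, 342]]
```

View pics/s17.png

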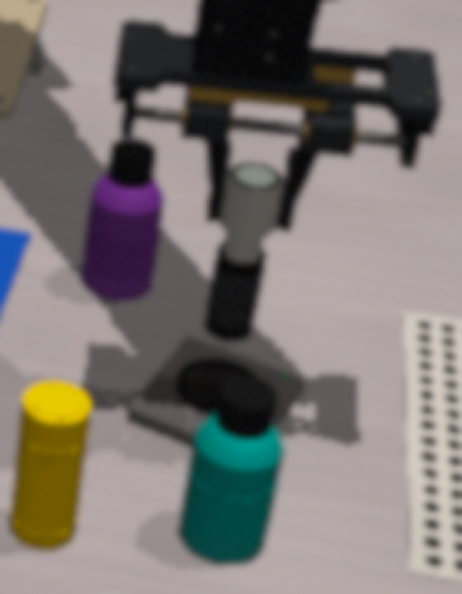

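```bash
python3 -c "
from h import *
p=r.read_state()['ee_pos']
for dz in(.0117,-.0463,-.1083):print((w2p('scene',[p+[0,0,dz]])-[340,130])*3.3)
im=cv2.imread('pics/s17_full.png')[170:270,380:450];cv2.imwrite('pics/s17b.png',cv2.resize(im,None,fx=6,fy=6,interpolation=cv2.INTER_CUBIC))
c=[(w2p('scene',[p+[0,0,dz]])-[380,170])*6 for dz in(.0117,-.0463,-.1083)];print(c)
"
```

```text
[[254.95700839 175.73002604]]
[[241.43855516 251.54406641]]
[[227.8143405  327.95123684]]
[array([[223.55819707,  79.50913826]]), array([[198.9791912 , 217.35284801]]), array([[174.20789182, 356.27497608]])]
```

View pics/s17b.png

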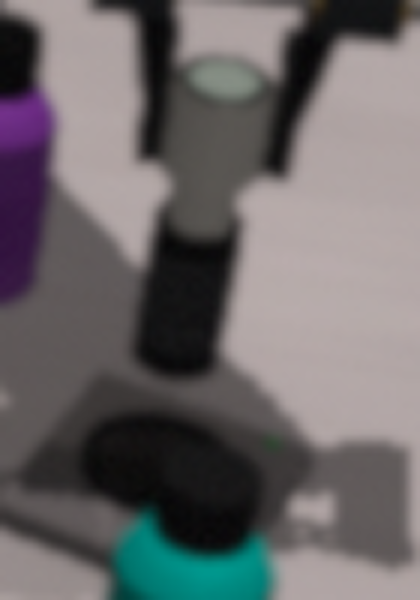

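>>> drive_tool([
  [0.8, -0.05, -0.1, 0],
  [2, -0.05, -0.1, 0],
  [3.2, -0.05, -0.1, 0],
  [4.2, -0.05, -0.1, 0],
  [4.9, -0.05, -0.1, 0],
  [5.2, -0.05, -0.1, 0],
  [5.4, -0.05, -0.1, 0],
  [5.5, -0.05, -0.1, 0],
  [5.6, -0.05, -0.1, 0],
  [5.6, -0.05, -0.1, 0],
])

```text
time: 31.55
ee_pos: [0.4707, 0.3146, 0.1225]
eef_rot: [-0.014, 0.707, 0.014, 0.707]
ft_force: [-0.7, -0.5, -1.1]
width: 0.0351
```

>>> drive_tool([
  [0.05, 0, 0, 0],
  [0.1, 0, 0, 0],
  [0.1, 0, 0, 0],
])

```text
time: 31.8
ee_pos: [0.4711, 0.3147, 0.1223]
eef_rot: [-0.014, 0.706, 0.015, 0.707]
ft_force: [-1.2, -0.8, 7.6]
width: 0.0349
```

Contact. Release, opening to 60 mm, and rise.

>>> drive_tool([
  [0, 0, 0, 0],
  [0, 0, 0, 0],
  [0, 0, 0, 0],
  [0, 0, 0, 0],
  [0, 0, 0, 0],
  [-1, 0, 0, 0],
  [-3, 0, 0, 0],
  [-5.5, 0, 0, 0],
  [-8, 0, 0, 0],
  [-10, 0, 0, 0],
  [-11.5, 0, 0, 0],
  [-12, 0, 0, 0],
], grip=80)

```text
time: 32.8
ee_pos: [0.4713, 0.3149, 0.2445]
eef_rot: [-0.013, 0.706, 0.015, 0.708]
ft_force: [0.7, -0.2, -0.2]
width: 0.0595
```

```bash
python3 -c "
from h import *
snap('scene','s18',(340,130,480,310),3.3)
snap('top','t18',(380,130,500,300),3.3)
go(.5885,-.3069,.22,.096)
"
```

```text
t 32.9 pos [0.4708 0.3147 0.2422] w 0.0596 F [ 0.3  0.3 -0.1] | move cm [  2.15 -62.58   9.27] rot deg [-3.21  0.09 -0.08] twist -0.64
 axes down,y,z: [[0.001, -0.04, 0.999], [0.001, 0.999, 0.04], [-1.0, 0.001, 0.002]]
```

View pics/s18.png

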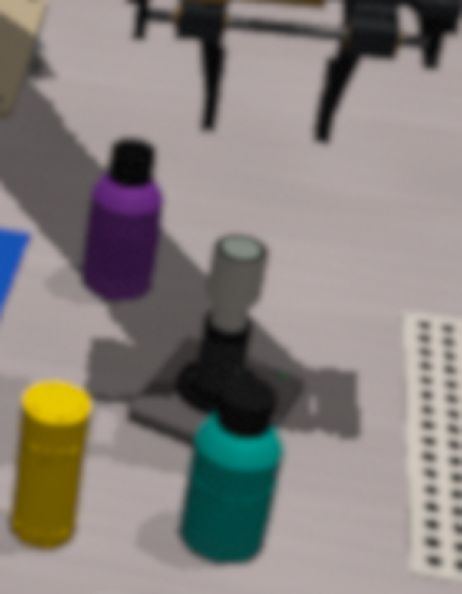

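View pics/t18_full.png

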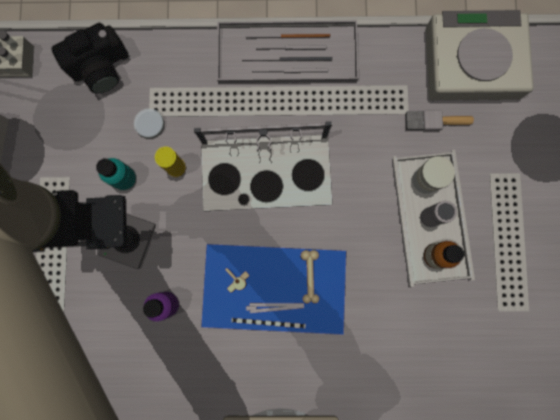

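>>> drive_tool([
  [0, -1.2, 0.2, 0],
  [0, -3.5, 0.5, 0],
  [0, -7, 1, 0],
  [0, -10.7, 1.6, -0.1],
  [0, -14.4, 2.1, -0.2],
  [0, -18.1, 2.7, -0.3],
  [0, -21.8, 3.2, -0.4],
  [0, -25.5, 3.8, -0.5],
  [0, -29.2, 4.3, -0.64],
  [0, -32.9, 4.9, -0.64],
  [0, -36.6, 5.4, -0.64],
  [0, -40.3, 6, -0.64],
  [0, -44, 6.5, -0.64],
  [0, -47.7, 7, -0.64],
  [0, -51.4, 7.6, -0.64],
  [0, -55, 8.1, -0.64],
  [0, -58.3, 8.6, -0.64],
  [0, -60.8, 9, -0.64],
  [0, -62.2, 9.2, -0.64],
  [0, -62.6, 9.3, -0.64],
], grip=20)

```text
time: 34.57
ee_pos: [0.5862, -0.3114, 0.2393]
eef_rot: [-0.032, 0.708, 0.032, 0.705]
ft_force: [-0.2, -0.1, 0.8]
width: 0.0801
```

>>> drive_tool([
  [1, 0, 0, 0],
  [3, 0, 0, 0],
  [5.5, 0, 0, 0],
  [8, 0, 0, 0],
  [9.5, 0, 0, 0],
  [10, 0, 0, 0],
  [10, 0, 0, 0],
  [10, 0, 0, 0],
])

```text
time: 35.23
ee_pos: [0.5886, -0.3066, 0.1414]
eef_rot: [-0.034, 0.706, 0.034, 0.706]
ft_force: [0.0, -0.7, 0.6]
width: 0.0802
```

```bash
python3 -c "
from h import *
snap('scene','s19',(60,120,260,320),3)
go(.5885,-.3069,.0842,.096)
for u,n in(((224.5,179.5),'can'),((266.5,186.5),'bot'),((308.5,175),'pot')):print(n,p2w('top',[u],.004)+[.003,.003,0])
"
```

```text
t 35.28 pos [ 0.5889 -0.3071  0.1421] w 0.0804 F [-0.  -0.3  0. ] | move cm [ 5.79  0.03 -0.04] rot deg [0.03 0.08 0.02] twist 0.01
 axes down,y,z: [[0.001, -0.096, 0.995], [-0.0, 0.995, 0.096], [-1.0, -0.0, 0.001]]
can [[0.5957042  0.11464885 0.004     ]]
bot [[0.5799351  0.02640056 0.004     ]]
pot [[ 0.60355331 -0.06198695  0.004     ]]
```

View pics/s19.png

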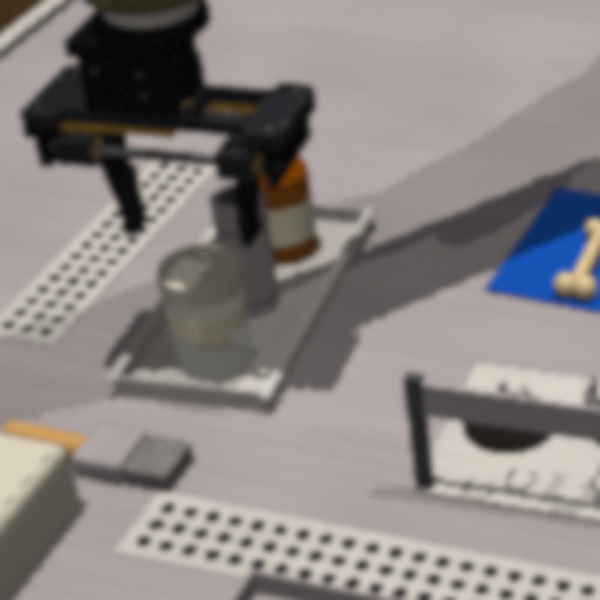

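>>> drive_tool([
  [1, 0, 0, 0],
  [2.5, 0, 0, 0],
  [4, 0, 0, 0],
  [5.2, 0, 0, 0],
  [5.7, 0, 0, 0],
  [5.7, 0, 0, 0],
  [5.7, 0, 0, 0],
])

```text
time: 35.87
ee_pos: [0.5886, -0.3076, 0.0844]
eef_rot: [-0.034, 0.706, 0.034, 0.706]
ft_force: [-0.8, 0.7, 0.3]
width: 0.08
```

>>> drive_tool([
  [0, 0, 0, 0],
  [0, 0, 0, 0],
  [0, 0, 0, 0],
  [0, 0, 0, 0],
  [0, 0, 0, 0],
  [0, 0, 0, 0],
  [0, 0, 0, 0],
], grip=255, force=25)

```text
time: 36.45
ee_pos: [0.5887, -0.3075, 0.0845]
eef_rot: [-0.034, 0.706, 0.034, 0.707]
ft_force: [-0.0, -0.8, 3.6]
width: 0.0612
```

```bash
python3 -c "
from h import *
go(.6032,-.060,.20,.04)
"
```

```text
t 36.45 pos [ 0.5887 -0.3075  0.0845] w 0.0612 F [-0.  -0.8  3.6] | move cm [-11.56  24.5    3.82] rot deg [3.2  0.04 0.01] twist 0.64
 axes down,y,z: [[0.001, -0.096, 0.995], [-0.0, 0.995, 0.096], [-1.0, -0.0, 0.001]]
```

>>> drive_tool([
  [-0.5, 0, 0, 0],
  [-1.5, 0, 0, 0],
  [-3.2, 0, 0, 0],
  [-5.4, 0, 0, 0],
  [-7.6, 0, 0, 0],
  [-9.6, 0.5, 0.1, 0],
  [-11, 1.6, 0.3, 0],
  [-11.6, 3.4, 0.5, 0.1],
  [-11.6, 5.6, 0.9, 0.2],
  [-11.6, 8, 1.2, 0.3],
  [-11.6, 10.5, 1.6, 0.4],
  [-11.6, 13, 2, 0.5],
  [-11.6, 15.5, 2.4, 0.64],
  [-11.6, 18, 2.8, 0.64],
  [-11.6, 20.4, 3.2, 0.64],
  [-11.6, 22.5, 3.5, 0.64],
  [-11.6, 24, 3.7, 0.64],
  [-11.6, 24.5, 3.8, 0.64],
  [-11.6, 24.5, 3.8, 0.64],
  [-11.6, 24.5, 3.8, 0.64],
])

```text
time: 38.12
ee_pos: [0.6026, -0.0605, 0.2001]
eef_rot: [-0.014, 0.707, 0.014, 0.707]
ft_force: [-0.3, -0.2, -1.9]
width: 0.0613
```

```bash
python3 -c "
from h import *
go(.6032,-.060,.0855,.04)
"
```

```text
t 38.12 pos [ 0.6026 -0.0605  0.2001] w 0.0613 F [-0.3 -0.2 -1.9] | move cm [11.46  0.05  0.07] rot deg [-0.01 -0.01  0.02] twist -0.0
 axes down,y,z: [[-0.0, -0.04, 0.999], [-0.0, 0.999, 0.04], [-1.0, -0.0, -0.0]]
```

>>> drive_tool([
  [1, 0, 0, 0],
  [2.8, 0, 0, 0],
  [5, 0, 0, 0],
  [7.2, 0, 0, 0],
  [8.8, 0, 0, 0],
  [10, 0, 0, 0],
  [10.7, 0, 0, 0],
  [11, 0, 0, 0],
  [11.2, 0, 0, 0],
  [11.3, 0, 0, 0],
  [11.4, 0, 0, 0],
  [11.4, 0, 0, 0],
])

```text
time: 39.12
ee_pos: [0.6031, -0.0599, 0.0866]
eef_rot: [-0.014, 0.707, 0.014, 0.707]
ft_force: [-0.5, -0.4, -2.1]
width: 0.0613
```

>>> drive_tool([
  [0.05, 0, 0, 0],
  [0.1, 0, 0, 0],
  [0.15, 0, 0, 0],
  [0.15, 0, 0, 0],
])

```text
time: 39.45
ee_pos: [0.6033, -0.0598, 0.0854]
eef_rot: [-0.014, 0.707, 0.014, 0.707]
ft_force: [-2.4, 1.4, 5.2]
width: 0.061
```

Contact; release, rise, then go for the canister.

>>> drive_tool([
  [0, 0, 0, 0],
  [0, 0, 0, 0],
  [0, 0, 0, 0],
  [0, 0, 0, 0],
  [0, 0, 0, 0],
  [-1, 0, 0, 0],
  [-3, 0, 0, 0],
  [-5.5, 0, 0, 0],
  [-8, 0, 0, 0],
  [-10, 0, 0, 0],
  [-11.5, 0, 0, 0],
  [-12, 0, 0, 0],
], grip=20)

```text
time: 40.45
ee_pos: [0.6039, -0.0602, 0.2079]
eef_rot: [-0.014, 0.706, 0.014, 0.708]
ft_force: [0.7, 0.4, 0.3]
width: 0.0803
```

```bash
python3 -c "
from h import *
snap('scene','s20',(170,120,310,310),3)
go(.5113,-.3146,.205,.096)
"
```

```text
t 40.5 pos [ 0.6037 -0.0601  0.2073] w 0.0805 F [ 0.4 -0.7 -1. ] | move cm [  0.19 -25.06 -10.25] rot deg [-3.22  0.21 -0.01] twist -0.64
 axes down,y,z: [[0.004, -0.04, 0.999], [0.0, 0.999, 0.04], [-1.0, 0.0, 0.004]]
```

View pics/s20.png

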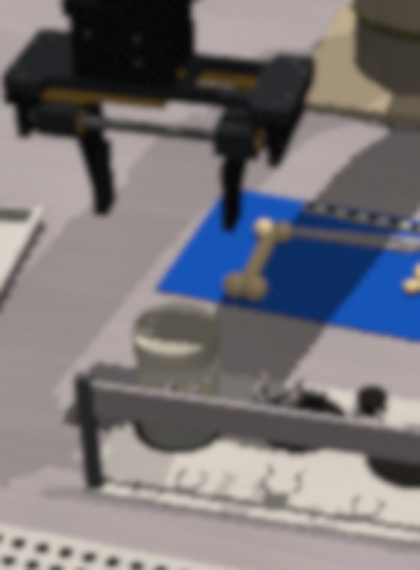

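>>> drive_tool([
  [0, -1, -0.4, 0],
  [0, -3, -1.2, -0.1],
  [0, -6, -2.4, -0.2],
  [0, -9.2, -3.7, -0.3],
  [0, -12.4, -5, -0.4],
  [0, -15.6, -6.3, -0.5],
  [0, -18.8, -7.6, -0.64],
  [0, -21.6, -8.8, -0.64],
  [0, -23.7, -9.7, -0.64],
  [0, -24.9, -10.1, -0.64],
  [0.5, -25.1, -10.2, -0.64],
  [1.5, -25.1, -10.2, -0.64],
  [3, -25.1, -10.2, -0.64],
  [4.5, -25.1, -10.2, -0.64],
  [5.5, -25.1, -10.2, -0.64],
  [6, -25.1, -10.2, -0.64],
  [6, -25.1, -10.2, -0.64],
  [6, -25.1, -10.2, -0.64],
], grip=80)

```text
time: 42.0
ee_pos: [0.5111, -0.3143, 0.1444]
eef_rot: [-0.034, 0.706, 0.034, 0.706]
ft_force: [0.2, 0.7, 0.3]
width: 0.0596
```

```bash
python3 -c "
from h import *
snap('scene','s21',(60,120,260,320),3)
go(.5113,-.3146,.0903,.096)
"
```

```text
t 42.05 pos [ 0.5113 -0.3146  0.145 ] w 0.0597 F [1.2 0.6 0.3] | move cm [5.47 0.   0.  ] rot deg [0.02 0.03 0.01] twist 0.0
 axes down,y,z: [[0.001, -0.096, 0.995], [-0.0, 0.995, 0.096], [-1.0, -0.0, 0.001]]
```

View pics/s21.png

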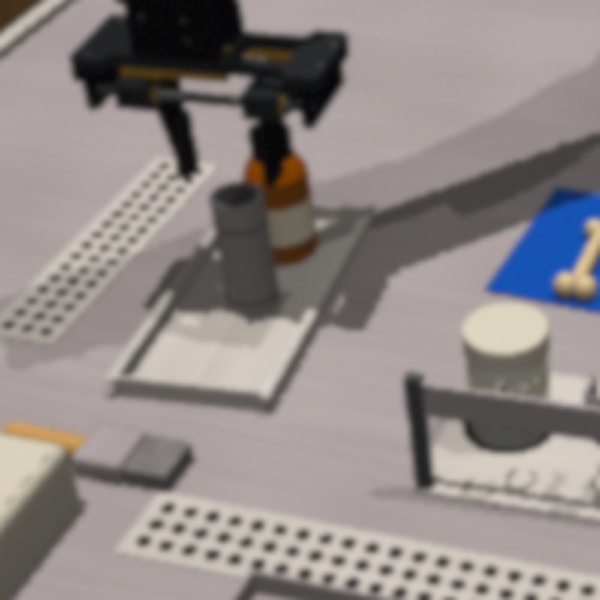

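>>> drive_tool([
  [1, 0, 0, 0],
  [2.5, 0, 0, 0],
  [4, 0, 0, 0],
  [5, 0, 0, 0],
  [5.4, 0, 0, 0],
  [5.4, 0, 0, 0],
  [5.4, 0, 0, 0],
])

```text
time: 42.63
ee_pos: [0.5111, -0.315, 0.0909]
eef_rot: [-0.034, 0.706, 0.034, 0.706]
ft_force: [0.0, 0.6, 0.6]
width: 0.0596
```

>>> drive_tool([
  [0, 0, 0, 0],
  [0, 0, 0, 0],
  [0, 0, 0, 0],
  [0, 0, 0, 0],
  [0, 0, 0, 0],
  [0, 0, 0, 0],
  [0, 0, 0, 0],
], grip=255, force=25)

```text
time: 43.22
ee_pos: [0.5112, -0.3147, 0.0909]
eef_rot: [-0.034, 0.706, 0.034, 0.707]
ft_force: [0.3, 1.8, 4.1]
width: 0.0411
```

```bash
python3 -c "
from h import *
go(.5965,.1137,.24,.04)
"
```

```text
t 43.22 pos [ 0.5112 -0.3147  0.0909] w 0.0411 F [0.3 1.8 4.1] | move cm [-14.9   41.82  12.61] rot deg [ 3.21  0.04 -0.  ] twist 0.64
 axes down,y,z: [[0.001, -0.096, 0.995], [0.0, 0.995, 0.096], [-1.0, 0.0, 0.001]]
```

Place TCP z will be about 0.092.

>>> drive_tool([
  [-0.5, 0, 0, 0],
  [-1.5, 0, 0, 0],
  [-3.2, 0, 0, 0],
  [-5.4, 0, 0, 0],
  [-7.8, 0, 0, 0],
  [-10.2, 0.2, 0, 0],
  [-12.4, 1, 0.3, 0],
  [-14, 2.4, 0.7, 0],
  [-14.9, 4.4, 1.3, 0],
  [-15, 6.8, 2, 0.1],
  [-15, 9.4, 2.8, 0.2],
  [-15, 12, 3.6, 0.3],
  [-15, 14.6, 4.4, 0.4],
  [-15, 17.2, 5.2, 0.5],
  [-15, 19.8, 6, 0.64],
  [-15, 22.4, 6.8, 0.64],
  [-15, 25, 7.5, 0.64],
  [-15, 27.6, 8.3, 0.64],
  [-15, 30.2, 9.1, 0.64],
  [-15, 32.8, 9.9, 0.64],
])

```text
time: 44.88
ee_pos: [0.578, 0.0221, 0.2411]
eef_rot: [-0.014, 0.707, 0.014, 0.707]
ft_force: [1.6, 0.1, -2.8]
width: 0.0415
```

```bash
python3 -c "
from h import *
go(.5965,.1137,.24,.04)
"
```

```text
t 44.88 pos [0.578  0.0221 0.2411] w 0.0415 F [ 1.6  0.1 -2.8] | move cm [0.11 9.08 2.21] rot deg [-0.04  0.01  0.01] twist -0.01
 axes down,y,z: [[0.0, -0.039, 0.999], [-0.0, 0.999, 0.039], [-1.0, -0.0, 0.0]]
```

>>> drive_tool([
  [0, 2.2, 0.5, 0],
  [0, 4.6, 1.1, 0],
  [0, 6.8, 1.6, 0],
  [0, 8.3, 2, 0],
  [0.5, 9, 2.2, 0],
  [1.5, 9.1, 2.2, 0],
  [3, 9.1, 2.2, 0],
  [5, 9.1, 2.2, 0],
  [7.2, 9.1, 2.2, 0],
  [9.2, 9.1, 2.2, 0],
  [10.8, 9.1, 2.2, 0],
  [11.7, 9.1, 2.2, 0],
  [12, 9.1, 2.2, 0],
  [12, 9.1, 2.2, 0],
  [12, 9.1, 2.2, 0],
])

```text
time: 46.13
ee_pos: [0.5969, 0.1125, 0.1213]
eef_rot: [-0.014, 0.707, 0.014, 0.707]
ft_force: [0.3, 0.2, -2.4]
width: 0.0416
```

```bash
python3 -c "
from h import *
snap('scene','s22',(210,140,350,310),3.5)
go(.5965,.1137,.092,.04)
"
```

```text
t 46.18 pos [0.597  0.1128 0.1216] w 0.0414 F [-0.3  0.9 -2. ] | move cm [ 2.96  0.1  -0.05] rot deg [-0.03  0.09 -0.02] twist -0.01
 axes down,y,z: [[0.002, -0.04, 0.999], [0.0, 0.999, 0.04], [-1.0, 0.0, 0.002]]
```

View pics/s22.png

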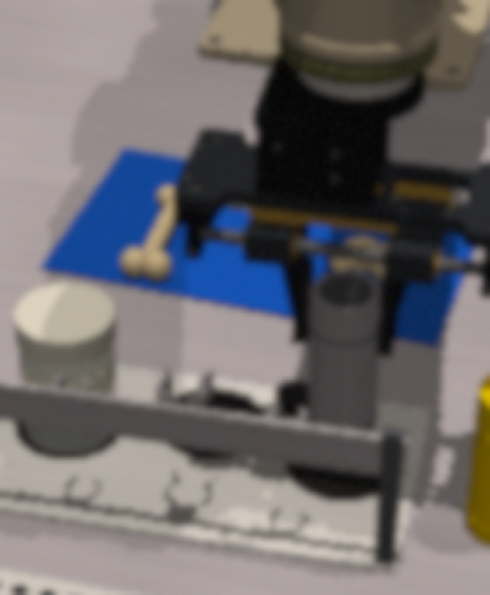

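>>> drive_tool([
  [0.6, 0.1, 0, 0],
  [1.5, 0.1, 0, 0],
  [2.2, 0.1, 0, 0],
  [2.6, 0.1, 0, 0],
  [2.75, 0.1, 0, 0],
  [2.85, 0.1, 0, 0],
  [2.95, 0.1, 0, 0],
  [3, 0.1, 0, 0],
  [3, 0.1, 0, 0],
])

```text
time: 46.93
ee_pos: [0.5969, 0.1142, 0.0919]
eef_rot: [-0.014, 0.707, 0.014, 0.707]
ft_force: [-4.1, 1.3, 9.0]
width: 0.0415
```

>>> drive_tool([
  [0, 0, 0, 0],
  [0, 0, 0, 0],
  [0, 0, 0, 0],
  [0, 0, 0, 0],
  [0, 0, 0, 0],
  [-1, 0, 0, 0],
  [-3, 0, 0, 0],
  [-5.5, 0, 0, 0],
  [-8, 0, 0, 0],
  [-10.5, 0, 0, 0],
  [-12.5, 0, 0, 0],
  [-13, 0, 0, 0],
], grip=80)

```text
time: 47.93
ee_pos: [0.5979, 0.114, 0.2251]
eef_rot: [-0.013, 0.705, 0.015, 0.709]
ft_force: [0.4, 0.1, 0.2]
width: 0.0598
```

```bash
python3 -c "
from h import *
snap('scene','s23',(210,140,350,310),3.5)
go(.433,-.3228,.222,.096)
"
```

```text
t 47.98 pos [0.5977 0.1141 0.2242] w 0.0598 F [ 0.2 -0.1  0.6] | move cm [  0.07 -43.   -18.19] rot deg [-3.22  0.27 -0.08] twist -0.64
 axes down,y,z: [[0.005, -0.04, 0.999], [0.002, 0.999, 0.04], [-1.0, 0.002, 0.005]]
```

View pics/s23.png

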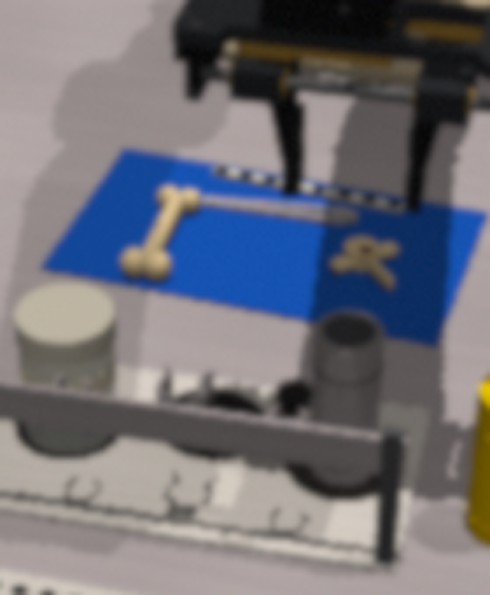

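>>> drive_tool([
  [0, -1, -0.4, 0],
  [0, -3, -1.3, -0.1],
  [0, -6, -2.5, -0.2],
  [0, -9.2, -3.9, -0.3],
  [0, -12.5, -5.3, -0.4],
  [0, -15.8, -6.7, -0.5],
  [0, -19.1, -8.1, -0.64],
  [0, -22.4, -9.5, -0.64],
  [0, -25.7, -10.9, -0.64],
  [0, -29, -12.3, -0.64],
  [0, -32.3, -13.7, -0.64],
  [0, -35.6, -15, -0.64],
  [0, -38.6, -16.3, -0.64],
  [0, -41, -17.3, -0.64],
  [0, -42.5, -18, -0.64],
  [0.8, -43, -18.2, -0.64],
  [2.2, -43, -18.2, -0.64],
  [4, -43, -18.2, -0.64],
  [5, -43, -18.2, -0.64],
  [5, -43, -18.2, -0.64],
])

```text
time: 49.65
ee_pos: [0.4304, -0.3212, 0.1674]
eef_rot: [-0.033, 0.708, 0.035, 0.705]
ft_force: [-0.4, -0.3, -0.1]
width: 0.0596
```

```bash
python3 -c "
from h import *
snap('scene','s24',(60,120,260,320),3)
go(.433,-.3228,.1085,.096)
"
```

```text
t 49.7 pos [ 0.431  -0.3218  0.169 ] w 0.0596 F [-0.5 -0.2 -0.4] | move cm [ 6.05 -0.12  0.21] rot deg [ 0.03 -0.16 -0.09] twist 0.01
 axes down,y,z: [[-0.003, -0.096, 0.995], [0.001, 0.995, 0.096], [-1.0, 0.002, -0.003]]
```

View pics/s24.png

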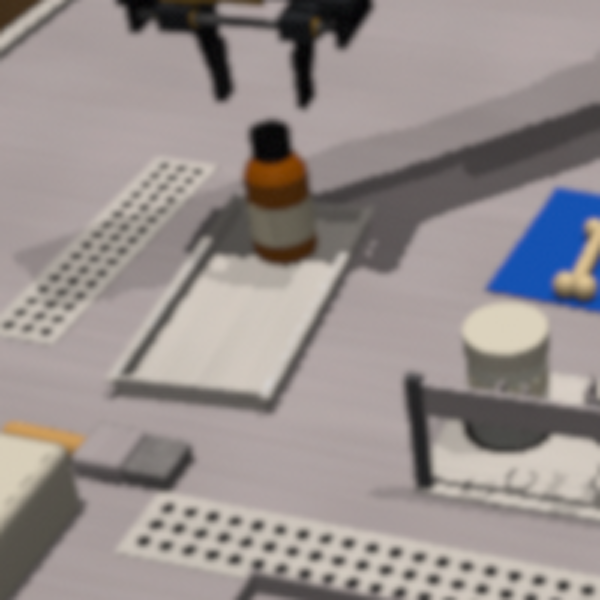

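>>> drive_tool([
  [0.8, 0, 0, 0],
  [2, 0, 0, 0],
  [3.5, 0, 0, 0],
  [4.8, 0, 0, 0],
  [5.6, 0, 0, 0],
  [5.9, 0, 0, 0],
  [5.9, 0, 0, 0],
  [5.9, 0, 0, 0],
])

```text
time: 50.37
ee_pos: [0.4319, -0.3231, 0.1118]
eef_rot: [-0.034, 0.706, 0.034, 0.706]
ft_force: [0.0, 0.1, -0.1]
width: 0.0597
```

```bash
python3 -c "
from h import *
go(.433,-.3228,.1085,.096)
"
```

```text
t 50.37 pos [ 0.4319 -0.3231  0.1118] w 0.0597 F [ 0.   0.1 -0.1] | move cm [0.33 0.02 0.11] rot deg [-0.01  0.02  0.02] twist -0.0
 axes down,y,z: [[0.0, -0.096, 0.995], [-0.0, 0.995, 0.096], [-1.0, -0.0, 0.0]]
```

>>> drive_tool([
  [0.15, 0, 0.1, 0],
  [0.3, 0, 0.1, 0],
  [0.3, 0, 0.1, 0],
  [0.3, 0, 0.1, 0],
])

```text
time: 50.7
ee_pos: [0.4328, -0.3228, 0.1087]
eef_rot: [-0.034, 0.706, 0.034, 0.706]
ft_force: [0.6, 0.1, -0.0]
width: 0.0597
```

>>> drive_tool([
  [0, 0, 0, 0],
  [0, 0, 0, 0],
  [0, 0, 0, 0],
  [0, 0, 0, 0],
  [0, 0, 0, 0],
  [0, 0, 0, 0],
  [0, 0, 0, 0],
  [0, 0, 0, 0],
], grip=255, force=25)

```text
time: 51.37
ee_pos: [0.4327, -0.3227, 0.1085]
eef_rot: [-0.034, 0.706, 0.034, 0.706]
ft_force: [-0.8, 1.0, 1.5]
width: 0.0332
```

```bash
python3 -c "
from h import *
go(.5799,.0268,.249,.04)
"
```

```text
t 51.37 pos [ 0.4327 -0.3227  0.1085] w 0.0332 F [-0.8  1.   1.5] | move cm [-14.04  33.38  18.  ] rot deg [ 3.2   0.   -0.01] twist 0.64
 axes down,y,z: [[-0.0, -0.096, 0.995], [0.0, 0.995, 0.096], [-1.0, 0.0, 0.0]]
```

>>> drive_tool([
  [-0.5, 0, 0, 0],
  [-1.5, 0, 0, 0],
  [-3.2, 0, 0, 0],
  [-5.4, 0, 0, 0],
  [-7.8, 0, 0, 0],
  [-10.2, 0.2, 0.1, 0],
  [-12.2, 1, 0.5, 0],
  [-13.5, 2.4, 1.3, 0],
  [-14, 4.4, 2.4, 0],
  [-14, 6.6, 3.6, 0.1],
  [-14, 8.8, 4.7, 0.2],
  [-14, 11, 5.9, 0.3],
  [-14, 13.2, 7.1, 0.4],
  [-14, 15.4, 8.3, 0.5],
  [-14, 17.6, 9.5, 0.64],
  [-14, 19.8, 10.7, 0.64],
  [-14, 22, 11.9, 0.64],
  [-14, 24.2, 13, 0.64],
  [-14, 26.4, 14.2, 0.64],
  [-14, 28.6, 15.4, 0.64],
])

```text
time: 53.03
ee_pos: [0.5588, -0.0226, 0.2493]
eef_rot: [-0.014, 0.707, 0.014, 0.707]
ft_force: [0.4, -0.2, -2.8]
width: 0.0334
```

```bash
python3 -c "
from h import *
go(.5799,.0268,.249,.04)
"
```

```text
t 53.03 pos [ 0.5588 -0.0226  0.2493] w 0.0334 F [ 0.4 -0.2 -2.8] | move cm [0.03 4.85 2.3 ] rot deg [-0.04  0.02  0.01] twist -0.01
 axes down,y,z: [[0.0, -0.039, 0.999], [-0.0, 0.999, 0.039], [-1.0, -0.0, 0.0]]
```

>>> drive_tool([
  [0, 1.8, 0.9, 0],
  [0, 3.4, 1.6, 0],
  [0, 4.5, 2.1, 0],
  [0.3, 4.8, 2.3, 0],
  [1.2, 4.85, 2.3, 0],
  [2.8, 4.85, 2.3, 0],
  [4.8, 4.85, 2.3, 0],
  [6.8, 4.85, 2.3, 0],
  [8.6, 4.85, 2.3, 0],
  [9.6, 4.85, 2.3, 0],
  [10, 4.85, 2.3, 0],
  [10, 4.85, 2.3, 0],
  [10, 4.85, 2.3, 0],
])

```text
time: 54.12
ee_pos: [0.58, 0.0255, 0.1493]
eef_rot: [-0.014, 0.707, 0.014, 0.707]
ft_force: [-0.5, -0.5, -3.2]
width: 0.0335
```

```bash
python3 -c "
from h import *
snap('scene','s25',(210,140,350,310),3.5)
go(.5799,.0268,.1095,.04)
"
```

```text
t 54.17 pos [0.5802 0.0257 0.1496] w 0.0333 F [ 0.2  0.8 -2.9] | move cm [ 4.01  0.11 -0.03] rot deg [-0.02  0.09 -0.01] twist -0.0
 axes down,y,z: [[0.002, -0.04, 0.999], [0.0, 0.999, 0.04], [-1.0, 0.0, 0.002]]
```

View pics/s25.png

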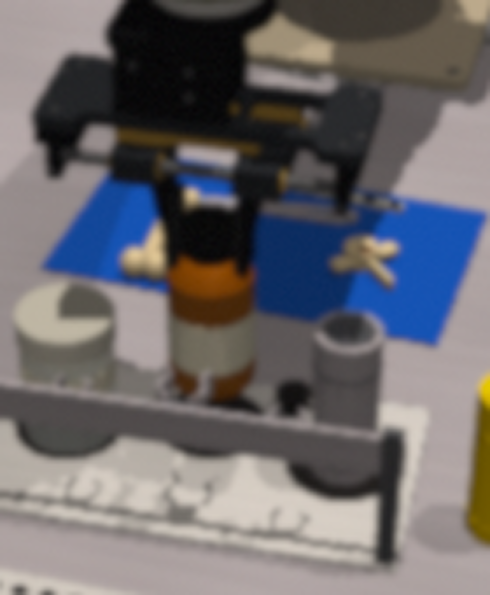

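>>> drive_tool([
  [0.7, 0.1, 0, 0],
  [1.7, 0.1, 0, 0],
  [2.7, 0.1, 0, 0],
  [3.3, 0.1, 0, 0],
  [3.6, 0.1, 0, 0],
  [3.8, 0.1, 0, 0],
  [3.95, 0.1, 0, 0],
  [4, 0.1, 0, 0],
  [4.05, 0.1, 0, 0],
  [4.05, 0.1, 0, 0],
])

```text
time: 55.0
ee_pos: [0.5806, 0.027, 0.1097]
eef_rot: [-0.014, 0.706, 0.014, 0.708]
ft_force: [-3.2, 0.3, 6.8]
width: 0.0334
```

Contact; release to 60 mm (clear of neighbours), rise, and then retreat for an unobstructed look.

>>> drive_tool([
  [0, 0, 0, 0],
  [0, 0, 0, 0],
  [0, 0, 0, 0],
  [0, 0, 0, 0],
  [0, 0, 0, 0],
  [-1, 0, 0, 0],
  [-3, 0, 0, 0],
  [-5.5, 0, 0, 0],
  [-8, 0, 0, 0],
  [-10.5, 0, 0, 0],
  [-13, 0, 0, 0],
  [-15, 0, 0, 0],
  [-16, -2, -0.5, 0],
  [-16, -5, -1.2, 0],
  [-16, -8.5, -2, 0],
  [-16, -12, -3, 0],
  [-16, -15.5, -4, 0],
  [-16, -19, -5, 0],
  [-16, -22, -5.5, 0],
  [-16, -24, -6, 0],
], grip=80)

```text
time: 56.67
ee_pos: [0.528, -0.2189, 0.2691]
eef_rot: [-0.013, 0.707, 0.013, 0.707]
ft_force: [0.5, 0.7, 0.1]
width: 0.0601
```

>>> drive_tool([
  [0, -3, -1, 0],
  [0, -6, -2, 0],
  [0, -9, -3, 0],
  [0, -12, -4, 0],
  [0, -14, -5, 0],
  [0, -15, -5, 0],
  [0, -15, -5, 0],
  [0, -15, -5, 0],
])

```text
time: 57.33
ee_pos: [0.4858, -0.3665, 0.2682]
eef_rot: [-0.014, 0.707, 0.014, 0.707]
ft_force: [0.5, 0.5, 0.3]
width: 0.0596
```

```bash
python3 -c "
from h import *
snap('scene','s26')
snap('top','t26')
go(.5,-.3,.27,.04)
a=cv2.imread('pics/top0.png');b=cv2.imread('pics/t26.png')
c=np.hstack([x[115:220,190:345] for x in(a,b)]);cv2.imwrite('pics/cmp.png',cv2.resize(c,None,fx=2.5,fy=2.5,interpolation=cv2.INTER_CUBIC))
a=cv2.imread('pics/scene0.png');b=cv2.imread('pics/s26.png')
c=np.hstack([x[200:310,180:440] for x in(a,b)]);cv2.imwrite('pics/cmp2.png',cv2.resize(c,None,fx=1.53,fy=1.53,interpolation=cv2.INTER_CUBIC))
a=cv2.imread('pics/top0.png')[115:340,190:350];b=cv2.imread('pics/t26.png')[115:340,190:350]
# container shift: phase correlation in small windows
for n,(u,v,h) in dict(can=(219,169,14),bot=(264,176,14),pot=(310,166,18),bone=(310,277,25),vert=(237,282,14)).items():
  A,B=[cv2.cvtColor(cv2.imread(f),cv2.COLOR_BGR2GRAY).astype(np.float32) for f in('pics/top0.png','pics/t26.png')]
  w=B[v-h-8:v+h+8,u-h-8:u+h+8]; m=cv2.matchTemplate(w,A[v-h:v+h,u-h:u+h],cv2.TM_CCOEFF_NORMED); _,mx,_,l=cv2.minMaxLoc(m); print(n,'shift px',l[0]-8,l[1]-8,round(mx,2))
"
```

```text
t 57.43 pos [ 0.4864 -0.3654  0.268 ] w 0.0599 F [0.7 0.5 0.2] | move cm [-0.19  6.48  1.63] rot deg [ 0.13  0.01 -0.05] twist 0.03
 axes down,y,z: [[0.0, -0.042, 0.999], [0.001, 0.999, 0.042], [-1.0, 0.001, 0.0]]
can shift px 0 1 0.99
bot shift px 0 1 0.97
pot shift px 0 0 0.99
bone shift px 0 0 1.0
vert shift px 0 0 1.0
```

View pics/cmp.png

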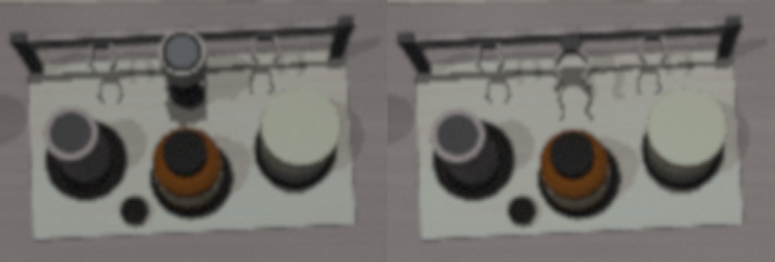

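View pics/cmp2.png

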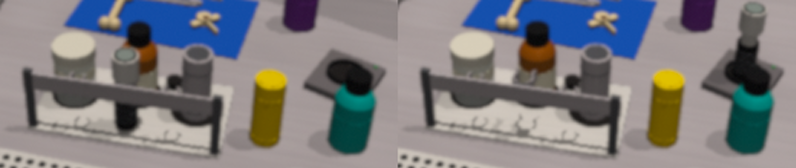

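View pics/t26.png

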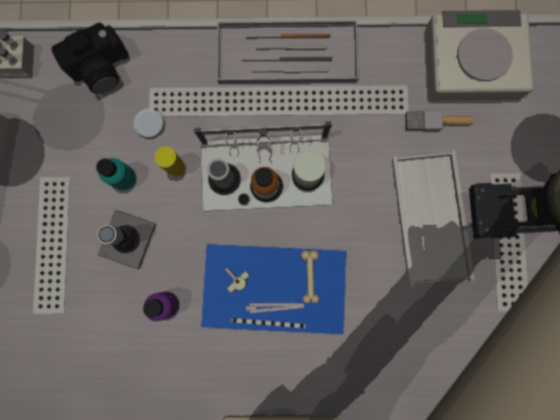

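```bash
python3 -c "
from h import *
b=cv2.imread('pics/t26.png')[205:275,80:170];cv2.imwrite('pics/tt.png',cv2.resize(b,None,fx=6,fy=6,interpolation=cv2.INTER_CUBIC))
print((w2p('top',[[.468,.3115,.134],[.468,.3115,.022]])-[80,205])*6)
"
```

```text
[[159.05332119 181.1346696 ]
 [272.6172103  204.35280715]]
```

View pics/tt.png

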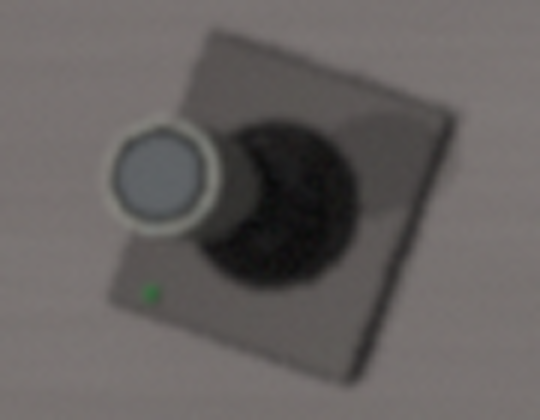

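The torch head is at crop (161,176), against a predicted (159,181). That is within 1 px, so the torch is upright and centred. Handing in.

```bash
python3 -c "
from bench import r
print(r.close_job())"
```

```text
the job is handed in; nothing more can be done
None
```

I did every step of the job and handed it in at about 57 s of the 141 s allowed; the hand-in gives no verdict. I moved the bottle, canister and pot into the tray, then pulled the torch out of its clip and stood it on the charging pad. After that I put each container back on its own disc.

- **Containers:** matching the first and last top pictures, the pot shows no shift. The canister and bottle each moved at most 1 pixel, about 2 mm (limit 15 mm), and all three stand upright.
- **Bones:** neither the long bone nor the vertebra has moved in the picture.
- **Torch:** its head is within 1 pixel of where an upright, centred torch would appear, and its tail is inside the rim.
- **Robot:** the gripper was raised clear of everything, with no contact force on it.
- **Disagreement:** the two cameras first differed by 5–8 mm on positions. I checked both against the gripper and applied a correction of about 3 mm to the top camera. All grasps and placements fitted after that, and no check failed.

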